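Fit the spindle spacers and close the sander's drive head

TASK

Put the open spindle-sander drive head back together: slide the big aluminium sleeve onto its spindle and down onto the bearing boss, then the small brass ring on top of the sleeve, and close the head with its grey cover. Hook the cover's rear lip under the dark retaining strip with the cover tilted, then swing it down in your grip (do not let it drop) until it lies flat on the housing all round, and let go. Leave the other things on the bench where they are.

Things in the scene. Friction and masses are not known exactly. Their poses are not given: they have to be found in the camera images.
- platform: fixed plywood assembly platform with rows of dog holes, on which all this stands: 478 x 920 mm, its top 80 mm above the bench (z = 0.08). Origin on the bench under its centre
- head: green cast drive head of a spindle sander, bolted on the wooden platform: an open-topped box, its front (own -x) towards the robot. Origin under the spindle, on the platform, z up. Outside x -82 to +96 mm, y +-87 (feet to +-102), rim 106 mm high; opening x -70 to +70, y +-75, bay floor 12 mm high. Behind it a motor, x 96 to 200, y +-48, up to 109 mm high
- spindle_seat (a point): centre of the top of the bearing boss (56 mm across) in the bay, 36 mm above the platform, axes as head. The steel spindle rises from it: 22 mm thick for 37 mm, a 4 mm high cone, then 14 mm thick to 59 mm with a chamfered end at 64 mm above this point
- strip_edge (a point): mouth of the slot under the dark flat retaining strip on the head's rear wall: middle of the front edge at mid-height (x 76, z 111.5 mm in head). The slot opens to the front, is 11 mm high (z 106 to 117), 12 mm deep (x 76 to 88), and runs y +-70; top of the strip 122 mm
- sleeve: big spacer: aluminium tube 44 mm in outside diameter, 44 mm long, bore 25 mm, about 0.16 kg, lying on its side on the platform. Origin at its centre; the bore runs along its own x, either end may go down. It goes on first and rests on the boss (centre then 58 mm up)
- ring: small spacer: brass ring 40 mm in outside diameter, 12 mm thick, bore 17 mm, 0.06 kg, lying flat on the platform. Origin at its centre, z along its bore. It rests on the sleeve (centre then 86 mm up); its bore does not pass the spindle's 22 mm part
- cover: grey sheet cover, about 0.4 kg, lying right side up. Origin on the underside of its plate; seated, its frame is that of the head 106 mm up, with -3 to +4 mm play in x. Plate x -80 to +70 mm, y +-86, 5 thick, with a lip at its rear (+x). A flange 15 mm deep beneath (outer faces x -67, +65, y +-72.5) drops inside the opening; the cover stands on it now
- cover_handle (a point): middle of the bar of the cover's black pull handle, at x -20, z +36 mm in cover. The bar runs along the cover's y, 12 x 12 mm in section, 92 mm long, on two posts at y +-40, with 25 mm free beneath it
- cover_lip (a point): middle of the rear edge (tip) of the cover's flat steel lip, at x +84, z +2.5 mm in cover; the lip is 5 mm thick, y +-60, in the plane of the plate, and reaches 14 mm behind it
- tape: bystander: roll of cream masking tape lying flat, 104 mm across, 25 high; origin at the centre of its underside
- jar: bystander: clear jar with green lid, 69 mm across, 84 high; origin under its centre
- tin: bystander: blue and grey paint tin, 89 mm across, 88 high; origin under its centre
- sanding_block: bystander: brown sanding block lying flat, 64 x 112 x 34 mm, long along its own y; origin under its centre
- marker: bystander: white and blue marker lying flat, 141 mm along its own y, 19 thick; origin under its middle
- carton: bystander: small green carton, 52 x 92 x 62 mm; origin under its centre
- tape_measure: bystander: yellow and black pocket tape measure standing on its edge, 78 x 34 x 64 mm; origin under its centre

How it is judged:
By the outcome, as a careful person would: the job done as asked, in the order asked, and still so for the second after the job is handed in, with the robot touching nothing.
It also fails if it takes over 72 s, if anything falls off the work surface, if the arm or the gripper's body presses on something with over 40 N, if the wrist force passes 120 N, or if a joint passes its speed limit or range.

ROBOT

A 7-joint arm with a two-finger parallel gripper is mounted at the origin on the work surface; the furniture and walls round the work are solid. World frame = base frame: x ahead of the robot, y to its left, z up, the work surface at z = 0. Lengths are in m, angles in rad, forces in N, time in s.
With the tool pointing down it reaches from about 0.35 to 0.9 m from the base axis. Payload 19.9 kg.
Tool frame: the origin (TCP) lies at the very end of the fingers, on their centre line; the grasp point (between the pads) lies 19 mm behind it; z points along the fingers, y is the line along which they close (so a half turn about z gives the same grasp; the last joint's range is limited). The gripper opens to 85 mm and grips with 20 to 120 N. Pads are 22 mm wide; open, the fingers measure 114 mm over their backs; the gripper's body (76 mm by 85 mm) begins 54 mm behind the grasp point. The pads swing forward as they close: fully open they stand 13 mm farther back than shut.
Start: joints at [1.085, 0.417, -0.01, 1.614, 0.005, 1.111, -0.053], TCP at [0.268, -0.564, 0.195] pointing down, gripper open.
Joint ranges: [-2.81, 2.81], [-0.39, 2.02], [-1.27, 1.25], [0.06, 2.57], [-1.19, 4.33], [0.19, 2], [-2.82, 2.82]. Speed limits (rad/s): [1.89, 1.89, 2.39, 2.39, 3.01, 3.01, 3.01].

INTERFACE

Orientations are given as [roll, pitch, yaw] about the fixed x, y, z axes, in that order (R = Rz(yaw) Ry(pitch) Rx(roll)).
In Python, from workcell import read_state, snapshot, camera_params, finish_job, look_for, mark_of gives the robot as it stands.
- The arm moves only by the tool move_arm, never from a script. Its argument "motion" is a list of rows, each a list of 4 numbers: the shift along the tool's x, y, z in cm, then the turn about the tool's z in degrees. In form: [[dx, dy, dz, roll], ...]. A call has 1 to 8 rows; each row shifts and turns the commanded pose from where the row before left it, along the tool's axes as they then stand; what a row does not reach is not made up. A row lasts 1/8 s, in which the tool goes at most 62.5 mm and 10.7 degrees, less where a joint would pass 70% of its speed; a pose out of reach is approached as far as the arm can. A call is refused whole if a number of a shift passes 6.25 or a number of a turn 10.7, either way. A call with a gripper value outside its range is refused whole. "hand" is the finger opening in cm, from 0 to 8.54, set as the call begins (left out, the last holds). The fingers move at their own pace and stop on an object; "grip_force" is the grip in N (left out, the last holds). Time passes only in rows, so rows that do not move let the fingers close. It gives the time, the measured TCP pose, the force, the opening and the grip force at its end, in the units of the state.
- read_state(): the state, without advancing time (a new reading comes with each control period).
- snapshot(name): name is "side" or "top" or "wrist"; returns (picture, depth): 480x640x3 uint8, red, green, blue; 480x640 float32, m along the optical axis (not along the pixel's ray), 0 where there is no reading.
- camera_params(name): a dict with "mtx" (3x3 intrinsics, pixels), "R" (3x3) and "t" (3): a world point X has camera coordinates R X + t. Camera axes: x right, y down, z forward; pixel columns grow to the right and rows downward; lengths in m; the calibration is good to about 2 mm. A picture is of the moment at which its call begins: read the wrist's pose just before it. camera_params takes no time and is no camera call; for the wrist camera it gives the pose at the moment of the call.
- finish_job(): hands the job in; it is judged then, once.
Trained networks look in the newest picture that a camera, given by its name, has taken for a name from the list of things; names that differ only in an ending like _2 or _b are one class to them, and where a whole thing is asked for, a point or a joint stands for the part that bears it (a point fixed in the world has none). Each returns a list of dicts, best first, with "score" (0 to 1); they miss things now and then, are a little off and sometimes report something else, mostly with a low value. They report only what shows in the picture. A call takes as long as a camera call.
- look_for(camera, thing): "at" ([column, row] as shares, 0 to 1, of the picture: columns of its width, rows of its height, amid what is visible of it).
- mark_of(camera, thing): "at" ([column, row] as shares, 0 to 1, of the picture: columns of its width, rows of its height: a listed point, or the origin of a listed thing).
The state is a dict: "time_s": time; "joint_pos": joint angles; "joint_velocities": joint speeds; "joint_torque": joint torques, N m; "tcp_pos": TCP position; "tcp_rot": TCP orientation; "contact_force": force on the tool from outside, world axes, zero at the start; "torque": the same for the moment, N m; "finger_gap": opening from 0.0 (shut) to 1.0 (fully open); "finger_force": force on a finger pad.
Only numpy, scipy, OpenCV 4.12 (cv2) and the standard library are available. Lean on these libraries where they do the work, as an engineer would, in place of code of your own. Each camera call takes 0.05 s, during which the arm holds its last target. There are 200 camera calls.

## Working session

There is one attempt and no reset: what is moved stays moved. The work goes in short steps, Python scripts to look and compute and a tool call to move; the robot and the scene stay as the last step left them, time stands still between calls to the robot, and variables do not carry over. Pictures are saved under pics/ and viewed, at most 10 in all, crops included, and the job is handed in when it is done.

Besides the shell and the picture viewer there is one more tool, called after ">>>" in YAML: its name, and indented under it one key for each argument. move_arm: Moves the arm, as the interface text tells. Its arguments: {"type":"object","properties":{"motion":{"type":"array","items":{"type":"array","items":{"type":"number"}}},"hand":{"type":"number"},"grip_force":{"type":"number"}},"required":["motion"]}

```bash
mkdir -p pics; ls; cat > h.py <<'E'
import numpy as np, cv2
from workcell import *
from scipy.spatial.transform import Rotation as Ro
def pt(cam,uv,depth,P=None,z=None):
    P=P or camera_params(cam); K,R,t=map(np.array,(P["mtx"],P["R"],P["t"]))
    u,v=uv; ray=np.linalg.inv(K)@[u,v,1]
    C=-R.T@t; d=R.T@ray
    if z is not None: return C+d*(z-C[2])/d[2]
    return C+d*depth
def cloud(cam,depth,P=None):
    P=P or camera_params(cam); K,R,t=map(np.array,(P["mtx"],P["R"],P["t"]))
    v,u=np.mgrid[0:480,0:640]; r=np.stack([(u-K[0,2])/K[0,0],(v-K[1,2])/K[1,1],np.ones_like(u)],-1)*depth[...,None]
    return (r-t)@R
E
python3 - <<'E'
from h import *
s=read_state(); print(s)
for c in ["top","side"]:
    im,d=snapshot(c); np.savez(f"{c}.npz",im=im,d=d); cv2.imwrite(f"pics/{c}0.png",im[...,::-1])
    P=camera_params(c); X=cloud(c,d,P)
    print(c,"cam at",-np.array(P["R"]).T@np.array(P["t"]))
    for n in ["head","spindle_seat","strip_edge","sleeve","ring","cover","cover_handle","cover_lip"]:
        for f in (mark_of,):
            for r in f(c,n)[:2]:
                u,v=r["at"][0]*640,r["at"][1]*480; ui,vi=min(639,int(u)),min(479,int(v))
                print(n,round(r["score"],2),round(u),round(v),X[vi,ui].round(3) if d[vi,ui]>0 else None)
E
```

```text
pics
{'time_s': 0.0, 'joint_pos': array([ 1.08545632,  0.41798432, -0.01031765,  1.61419006,  0.0047343 ,
        1.11070533, -0.05301721]), 'joint_velocities': array([ 0.00108859, -0.00086855,  0.00045547, -0.00017776, -0.00200227,
        0.00175415, -0.00044845]), 'joint_torque': array([-7.78168578e-04, -8.64454937e+01,  6.78666718e-01, -4.34898305e+01,
        1.91392499e-02,  7.49997242e-03,  1.10229482e-04]), 'tcp_pos': array([ 0.26819338, -0.56408535,  0.19464711]), 'tcp_rot': array([-3.14033419e+00,  1.18107991e-04,  4.43859825e-01]), 'contact_force': array([0.6892067 , 0.05964865, 0.163192  ]), 'torque': array([ 0.08664976, -0.01751891,  0.04424384]), 'finger_force': 0.0, 'finger_gap': 0.9999646890448735}
top cam at [ 0.31601769 -0.02257641  1.48871794]
head 0.76 340 246 [ 0.536 -0.058  0.138]
spindle_seat 0.86 333 244 [ 0.544 -0.04   0.117]
strip_edge 0.94 340 210 [ 0.616 -0.058  0.19 ]
sleeve 0.81 418 234 [ 0.574 -0.262  0.122]
ring 0.43 421 274 [ 0.473 -0.278  0.085]
cover 0.78 207 252 [0.521 0.293 0.093]
cover_handle 0.88 203 258 [0.503 0.3   0.103]
cover_handle 0.6 312 307 [0.378 0.009 0.096]
cover_lip 0.92 198 221 [0.604 0.324 0.083]
side cam at [ 0.57813492 -1.37205445  0.83895137]
head 0.69 314 264 [ 0.546 -0.14   0.141]
head 0.47 303 206 [0.51  0.276 0.099]
spindle_seat 0.9 316 250 [ 0.552 -0.14   0.177]
spindle_seat 0.39 384 311 [ 0.694 -0.272  0.1  ]
strip_edge 0.68 327 366 [ 0.572 -0.468  0.112]
strip_edge 0.65 344 228 [ 0.617 -0.082  0.202]
sleeve 0.61 329 308 [ 0.576 -0.284  0.118]
ring 0.66 278 322 [ 0.471 -0.298  0.093]
cover 0.77 300 205 [0.502 0.25  0.118]
cover_handle 0.6 297 195 [0.494 0.277 0.137]
cover_handle 0.36 350 200 [0.649 0.342 0.085]
cover_lip 0.73 334 201 [0.598 0.356 0.081]
```

View pics/top0.png

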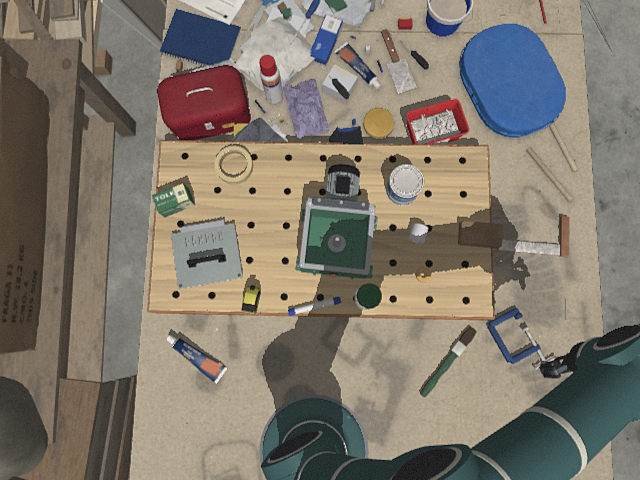

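View pics/side0.png

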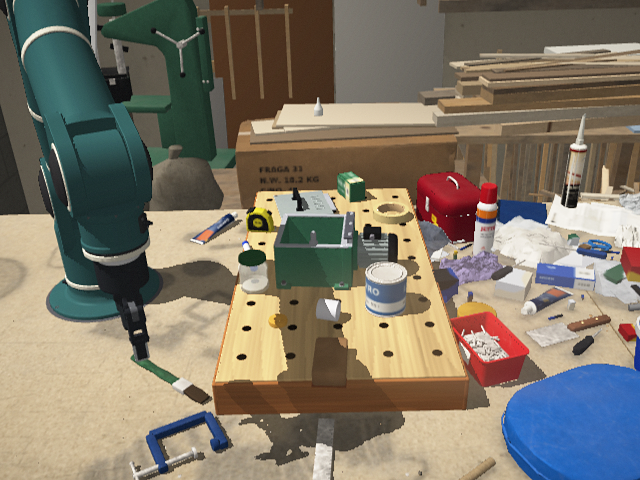

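The top view shows the head at about (338,235), sleeve (418,232), ring (424,276) and cover (207,252) with its lip to the rear. The side view agrees. Next I'll measure from the depth clouds.

```bash
python3 - <<'E'
from h import *
T=np.load("top.npz"); S=np.load("side.npz")
X=cloud("top",T["d"]); Y=cloud("side",S["d"])
def box(X,c,r,z0,z1):
    m=(abs(X[...,0]-c[0])<r[0])&(abs(X[...,1]-c[1])<r[1])&(X[...,2]>z0)&(X[...,2]<z1); return X[m],m
def rect(p,n):
    r=cv2.minAreaRect((p[:,:2]*1000).astype(np.float32)); print(n,len(p),"z",np.median(p[:,2]).round(4),"c",np.round(r[0],1),np.round(r[1],1),"ang",round(r[2],2))
print("table",np.median(X[300:310,440:480,2]),np.median(Y[330:370,260:300,2]))
for nm,Z in (("top",X),("side",Y)):
    print(nm)
    rect(box(Z,(.53,-.05),(.16,.15),.178,.192)[0],"rim")
    rect(box(Z,(.52,.30),(.13,.13),.094,.107)[0],"coverplate")
    rect(box(Z,(.51,.30),(.13,.13),.125,.14)[0],"handle")
    p=box(Z,(.574,-.265),(.05,.05),.088,.14)[0]; rect(p,"sleeve"); print(p[:,2].max())
    q=p[p[:,2]>.112]; rect(q,"sleeve top"); q=q[:,:2]; print(np.linalg.svd(q-q.mean(0),full_matrices=False)[2][0])
    rect(box(Z,(.473,-.278),(.04,.04),.0875,.1)[0],"ring")
    p=box(Z,(.545,-.05),(.05,.05),.15,.19)[0]; 
    if len(p): rect(p,"spindle")
im=T["im"][...,::-1]; a=cv2.resize(im[200:310,380:460],None,fx=5,fy=5,interpolation=cv2.INTER_CUBIC)
b=cv2.resize(S["im"][280:340,250:350][...,::-1],(400,240)); 
o=np.zeros((550,800,3),np.uint8); o[:550,:400]=a; o[:240,400:]=b; cv2.imwrite("pics/crop1.png",o)
E
```

```text
table 0.08029069187859016 0.08076053726484242
top
rim 1460 z 0.1864 c [576.2 -54.4] [174.4 228.7] ang 85.02
coverplate 3585 z 0.1002 c [541.2 305.5] [222.5 184.2] ang 12.07
handle 290 z 0.1361 c [504.  296.5] [351.5  87.8] ang 39.69
sleeve 306 z 0.119 c [ 589.6 -252.3] [81.  61.3] ang 73.03
0.12960587111058888
sleeve top 243 z 0.1206 c [ 576.1 -266.9] [41.2 42.9] ang 71.81
[-0.97360003  0.22826079]
ring 144 z 0.0924 c [ 479.  -272.8] [55.4 56.2] ang 88.95
spindle 55 z 0.1626 c [543.1 -50.7] [20.6 17.8] ang 65.54
side
rim 1230 z 0.1858 c [575.9 -54.4] [186.6 230.2] ang 85.16
coverplate 1152 z 0.1012 c [528.1 302.2] [253.8 194.8] ang 13.12
handle 126 z 0.1362 c [509.  300.4] [321.8  84.5] ang 39.81
sleeve 465 z 0.1129 c [ 575.8 -269.6] [47.2 46.5] ang 78.28
0.12658519794352602
sleeve top 242 z 0.1204 c [ 574.2 -272.3] [36.7 46. ] ang 74.83
[ 0.96924964 -0.24607951]
ring 170 z 0.0921 c [ 467.9 -282.6] [41.2 38.2] ang 84.21
spindle 86 z 0.164 c [543.5 -54. ] [19.3 23.2] ang 0.66
```

View pics/crop1.png

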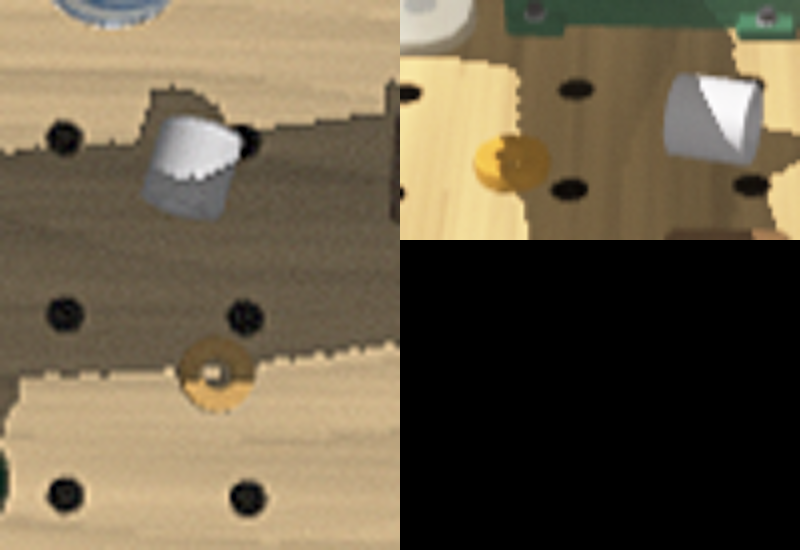

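The crop shows the sleeve with its axis about -13.5° from world x, and the ring lying flat. The tool can't tilt, so I'll turn the sleeve upright by pivoting it against the head's front rim while gripped. First I'll go above the sleeve.

```bash
cat >> h.py <<'E'
def plan(*wps,start=None):
    """wps: (x,y,z,yaw_deg,nrows); prints rows in tool axes (tool pointing down)"""
    s=read_state(); p=np.array(s["tcp_pos"]); y=np.degrees(s["tcp_rot"][2])
    if start is not None: p,y=np.array(start[:3]),start[3]
    out=[]
    for x_,y_,z_,yw,n in wps:
        d=(np.array([x_,y_,z_])-p)/n; dy=((yw-y+180)%360-180)/n
        for i in range(n):
            c,s_=np.cos(np.radians(y)),np.sin(np.radians(y))
            out.append([round(float(v),2) for v in (100*(c*d[0]+s_*d[1]),100*(s_*d[0]-c*d[1]),-100*d[2],-dy)]); p=p+d; y+=dy
    print("rows",out)
E
python3 -c "
from h import *
plan((.575,-.270,.2,-13.5,8))"
```

```text
rows [[5.04, -1.68, -0.06, 4.87], [4.88, -2.1, -0.06, 4.87], [4.69, -2.51, -0.06, 4.87], [4.46, -2.89, -0.06, 4.87], [4.19, -3.26, -0.06, 4.87], [3.9, -3.61, -0.06, 4.87], [3.58, -3.92, -0.06, 4.87], [3.24, -4.21, -0.06, 4.87]]
```

>>> move_arm:
  motion:
    - [5.04,-1.68,-0.06,4.87]
    - [4.88,-2.1,-0.06,4.87]
    - [4.69,-2.51,-0.06,4.87]
    - [4.46,-2.89,-0.06,4.87]
    - [4.19,-3.26,-0.06,4.87]
    - [3.9,-3.61,-0.06,4.87]
    - [3.58,-3.92,-0.06,4.87]
    - [3.24,-4.21,-0.06,4.87]
  hand: 8.54

```text
time_s: 1.9
tcp_pos: [0.5762, -0.2689, 0.2002]
tcp_rot: [3.142, -0.0, -0.239]
contact_force: [-0.2, -0.2, -0.0]
finger_gap: 0.999
finger_force: 0.0
```

```bash
cat > w.py <<'E'
import sys
from h import *
s=read_state(); print(s["time_s"],s["tcp_pos"].round(4),np.degrees(s["tcp_rot"]).round(2))
P=camera_params("wrist"); im,d=snapshot("wrist"); X=cloud("wrist",d,P); np.savez("wrist.npz",im=im,d=d,X=X)
for n in sys.argv[2:]:
    for r in mark_of("wrist",n)[:2]:
        u,v=r["at"][0]*640,r["at"][1]*480; print(n,round(r["score"],2),round(u),round(v),X[min(479,int(v)),min(639,int(u))].round(4))
cv2.imwrite(f"pics/{sys.argv[1]}.png",im[...,::-1])
E
python3 w.py w1 sleeve ring spindle_seat; python3 - <<'E'
from h import *
Z=np.load("wrist.npz")["X"]
m=(abs(Z[...,0]-.575)<.045)&(abs(Z[...,1]+.27)<.045)&(Z[...,2]>.09)&(Z[...,2]<.13)
p=Z[m]; print(len(p),p.min(0),p.max(0)); q=p[p[:,2]>.115][:,:2]; print(q.mean(0),np.linalg.svd(q-q.mean(0),full_matrices=False)[2][0]); r=cv2.minAreaRect((p[:,:2]*1000).astype(np.float32)); print(r); print(cv2.minAreaRect((q*1000).astype(np.float32)))
E
```

```text
1.9 [ 0.5762 -0.2689  0.2002] [ 1.800e+02 -1.000e-02 -1.369e+01]
sleeve 0.61 307 229 [ 0.5848 -0.2674  0.1223]
sleeve 0.36 54 326 [ 0.5811 -0.1346  0.1843]
ring 0.87 357 353 [ 0.4641 -0.2786  0.078 ]
spindle_seat 0.88 23 349 [ 0.5497 -0.0599  0.1238]
4472 [ 0.55050657 -0.29330282  0.09006841] [ 0.60324447 -0.24023786  0.12410814]
[ 0.5776783  -0.26690574] [-0.96086338  0.27702266]
((576.6242065429688, -266.72052001953125), (44.08795166015625, 44.150997161865234), 73.3580322265625)
((576.61181640625, -266.5406799316406), (33.19501495361328, 44.090843200683594), 73.73245239257812)
```

View pics/w1.png

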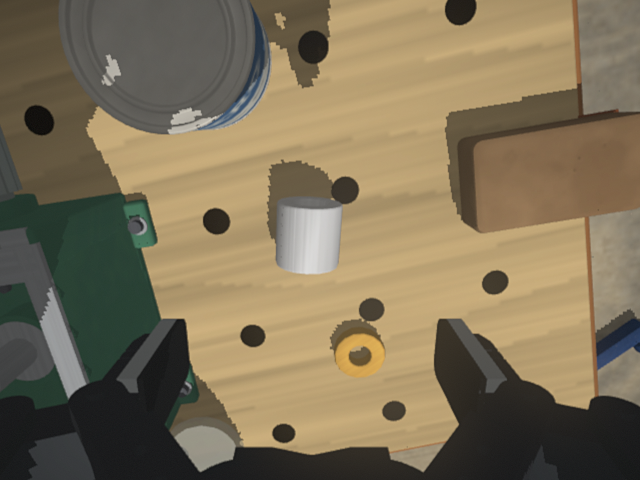

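The wrist view shows the sleeve at (310,235), almost aligned with the tool, and the ring at (360,353). I'll descend and grip it.

```bash
python3 - <<'E'
from h import *
plan((.5766,-.2667,.13,-16.4,2),(.5766,-.2667,.084,-16.4,3))
Z=np.load("wrist.npz")["X"]
m=(abs(Z[...,0]-.47)<.035)&(abs(Z[...,1]+.28)<.035)&(Z[...,2]>.087)&(Z[...,2]<.1)
p=Z[m]; print(len(p),cv2.minEnclosingCircle((p[:,:2]*1000).astype(np.float32)),p.mean(0))
m=(Z[...,2]>.183)&(Z[...,2]<.19)&(Z[...,1]>-.2);p=Z[m];print(len(p),p.min(0),p.max(0))
E
```

```text
rows [[0.02, -0.13, 3.49, 1.5], [0.02, -0.13, 3.49, 1.5], [0.0, -0.0, 1.53, -0.0], [0.0, -0.0, 1.53, -0.0], [0.0, -0.0, 1.53, -0.0]]
1547 ((469.4453125, -281.1995849609375), 20.128023147583008) [ 0.47055886 -0.28146381  0.09014202]
5062 [ 0.53986505 -0.14596495  0.18300378] [ 0.6335157  -0.11842781  0.18681597]
```

>>> move_arm:
  motion:
    - [0.02,-0.13,3.49,1.5]
    - [0.02,-0.13,3.49,1.5]
    - [0,0,1.53,0]
    - [0,0,1.53,0]
    - [0,0,1.53,0]
    - [0,0,0,0]

```text
time_s: 2.85
tcp_pos: [0.5756, -0.2677, 0.0836]
tcp_rot: [-3.141, 0.001, -0.288]
contact_force: [-0.0, -0.1, 0.9]
finger_gap: 0.999
finger_force: 0.0
```

>>> move_arm:
  motion:
    - [0,0,0,0]
    - [0,0,0,0]
    - [0,0,0,0]
    - [0,0,0,0]
    - [0,0,0,0]
  hand: 3.5
  grip_force: 25

```text
time_s: 3.48
tcp_pos: [0.5761, -0.2678, 0.0844]
tcp_rot: [-3.142, -0.0, -0.289]
contact_force: [0.7, 0.7, 0.0]
finger_gap: 0.409
finger_force: 0.0
```

```bash
python3 w.py w2 sleeve; python3 - <<'E'
from h import *
im,d=snapshot("side"); a=im[220:340,200:400][...,::-1]; a=cv2.resize(a,(800,480)); w=cv2.imread("pics/w2.png"); 
o=np.zeros((600,800,3),np.uint8); o[:360,:600]=cv2.resize(a,(600,360)); o[360:,:320]=cv2.resize(w,(320,240)); cv2.imwrite("pics/c2.png",o); print(read_state()["finger_gap"],read_state()["finger_force"])
E
```

```text
3.475 [ 0.5761 -0.2678  0.0844] [-180.     -0.    -16.53]
sleeve 0.67 309 301 [ 0.5869 -0.2698  0.1219]
0.41172735672373006 0.0
```

View pics/c2.png

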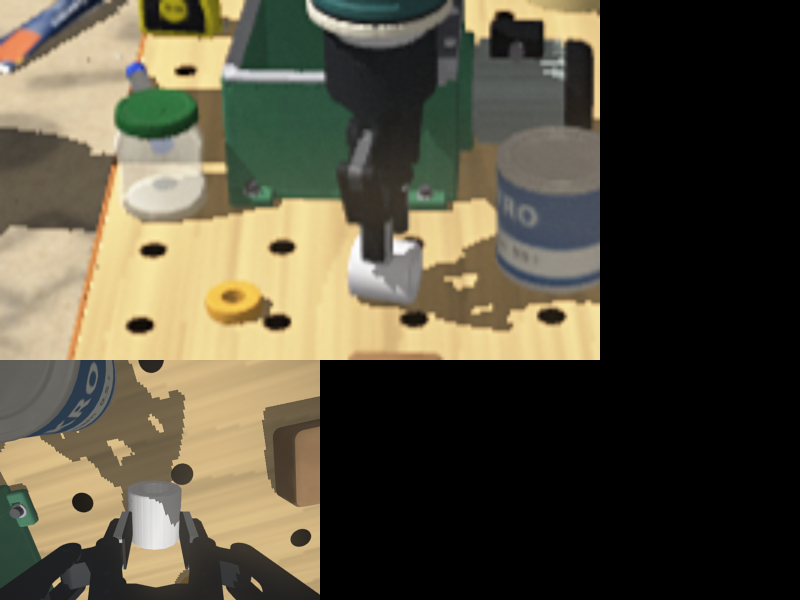

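The fingers straddle the sleeve but show no grip force. I'll close further.

>>> move_arm:
  motion:
    - [0,0,0,0]
    - [0,0,0,0]
    - [0,0,0,0]
    - [0,0,0,0]
  hand: 0
  grip_force: 25

```text
time_s: 4.12
tcp_pos: [0.5771, -0.2677, 0.0861]
tcp_rot: [-3.141, -0.002, -0.288]
contact_force: [-4.3, 4.4, 20.0]
finger_gap: 0.162
finger_force: 22.7
```

```bash
python3 w.py w3 sleeve; python3 - <<'E'
from h import *
s=read_state(); print(s)
Z=np.load("wrist.npz")["X"]; im=np.load("wrist.npz")["im"]
# finger pixels: profile near image rows 300..380
for v in (320,340,360,380,400): print(v,[tuple(Z[v,u].round(3)) for u in (215,235,255,270,290,310,330,350,365,385,405)])
E
```

```text
4.125 [ 0.5771 -0.2677  0.0861] [-1.7999e+02 -1.3000e-01 -1.6520e+01]
sleeve 0.55 311 305 [ 0.5855 -0.2699  0.1214]
{'time_s': 4.225, 'joint_pos': array([ 0.41057332,  0.55083473, -0.03305475,  1.67594763,  0.0213955 ,
        0.91288224, -1.48977926]), 'joint_velocities': array([ 1.56163948e-05, -1.69454081e-03,  3.62004978e-04,  1.44998107e-03,
       -1.78815594e-03,  8.71123525e-05,  3.22892173e-05]), 'joint_torque': array([ 1.04070716e+00, -8.16793728e+01,  1.40447862e+00, -3.40364027e+01,
        4.94954567e-01, -1.66403890e+00, -9.57286946e-03]), 'tcp_pos': array([ 0.57705658, -0.26772593,  0.0861391 ]), 'tcp_rot': array([-3.14143928e+00, -2.30675137e-03, -2.88343222e-01]), 'contact_force': array([-3.20704573,  3.46130277, 20.19916912]), 'torque': array([0.84994522, 0.96566733, 0.06181254]), 'finger_force': 22.74332059707376, 'finger_gap': 0.1610854519219397}
320 [(np.float64(0.572), np.float64(-0.217), np.float64(0.079)), (np.float64(0.569), np.float64(-0.226), np.float64(0.078)), (np.float64(0.589), np.float64(-0.25), np.float64(0.13)), (np.float64(0.588), np.float64(-0.256)
[... 2392 characters left out ...]
float64(-0.293), np.float64(0.167))]
400 [(np.float64(0.591), np.float64(-0.247), np.float64(0.175)), (np.float64(0.598), np.float64(-0.257), np.float64(0.188)), (np.float64(0.597), np.float64(-0.261), np.float64(0.188)), (np.float64(0.596), np.float64(-0.264), np.float64(0.188)), (np.float64(0.519), np.float64(-0.239), np.float64(0.079)), (np.float64(0.515), np.float64(-0.249), np.float64(0.079)), (np.float64(0.513), np.float64(-0.258), np.float64(0.079)), (np.float64(0.591), np.float64(-0.28), np.float64(0.187)), (np.float64(0.591), np.float64(-0.283), np.float64(0.189)), (np.float64(0.589), np.float64(-0.287), np.float64(0.188)), (np.float64(0.589), np.float64(-0.291), np.float64(0.189))]
```

The tips are pressing on top of the sleeve, so the fingertips sit higher than the reported TCP. I'll open and measure where they really are.

>>> move_arm:
  motion:
    - [0,0,0,0]
    - [0,0,0,0]
    - [0,0,0,0]
    - [0,0,0,0]
  hand: 6.5

```text
time_s: 4.72
tcp_pos: [0.576, -0.2677, 0.0842]
tcp_rot: [-3.142, 0.0, -0.289]
contact_force: [-0.3, -0.2, -0.8]
finger_gap: 0.757
finger_force: 0.0
```

```bash
python3 w.py w4 sleeve; python3 - <<'E'
from h import *
s=read_state(); print(s["tcp_pos"],s["finger_gap"],s["contact_force"])
f=np.load("wrist.npz"); Z=f["X"]; im=f["im"]
dd=f["d"]; m=(im.max(-1)<90)&(dd>0)&(Z[...,2]>.09)
mm=m.astype(np.uint8); mm[:260]=0
n,l,st,c=cv2.connectedComponentsWithStats(mm)
for i in range(1,n):
    if st[i,4]>300:
        p=Z[l==i]; o=np.argsort(p[:,2])[:40]; print(st[i],p[o].mean(0).round(4),p[:,2].min())
a=cv2.resize(im[200:480,120:520][...,::-1],(600,420)); 
S,_=snapshot("side"); b=cv2.resize(S[255:325,270:370][...,::-1],(250,175)); o=np.zeros((600,600,3),np.uint8); o[:420]=a; o[420:595,:250]=b
cv2.imwrite("pics/c4.png",o)
E
```

```text
4.725 [ 0.576  -0.2677  0.0842] [-1.800e+02  2.000e-02 -1.653e+01]
sleeve 0.77 309 302 [ 0.5863 -0.2697  0.1215]
[ 0.57599493 -0.26768856  0.08425818] 0.7600628709318322 [-0.22784745 -0.20798114  0.45361845]
[    0   260   640   220 55253] [ 0.5965 -0.1421  0.0901] 0.0900009874578167
[561 260  31  27 631] [ 0.5578 -0.3752  0.091 ] 0.09000076723371182
```

View pics/c4.png

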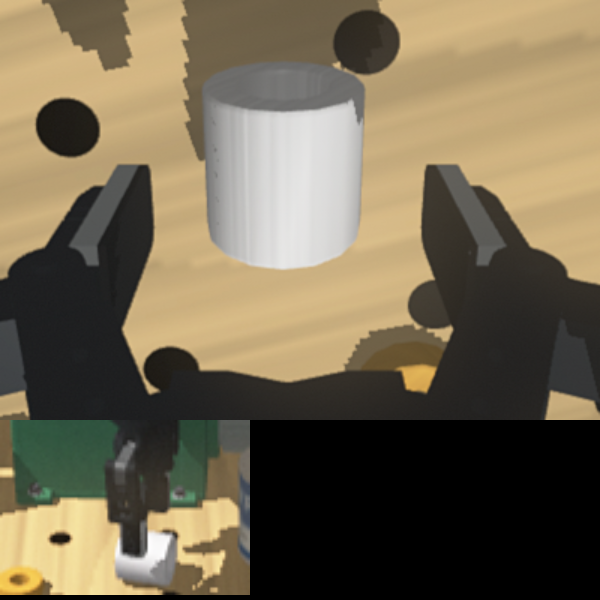

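The picture shows open fingers beside the sleeve, with tips at about (212,315) and (412,315). I'll read their depth.

```bash
python3 - <<'E'
from h import *
f=np.load("wrist.npz"); Z=f["X"]; d=f["d"]
for v in (312,316,320,330,345): print(v,[(u,Z[v,u].round(3).tolist(),round(float(d[v,u]),3)) for u in (205,212,218,405,412,420)])
P=camera_params("wrist"); print(-np.array(P["R"]).T@np.array(P["t"]),np.array(P["R"])[2])
E
```

```text
312 [(205, [0.597, -0.236, 0.132], 0.142), (212, [0.597, -0.239, 0.132], 0.142), (218, [0.595, -0.239, 0.128], 0.146), (405, [0.576, -0.302, 0.128], 0.146), (412, [0.577, -0.303, 0.131], 0.143), (420, [0.576, -0.306, 0.132], 0.142)]
316 [(205, [0.597, -0.237, 0.135], 0.139), (212, [0.596, -0.239, 0.133], 0.141), (218, [0.593, -0.239, 0.128], 0.146), (405, [0.575, -0.301, 0.128], 0.146), (412, [0.577, -0.303, 0.134], 0.14), (420, [0.577, -0.305, 0.135], 0.139)]
320 [(205, [0.597, -0.238, 0.138], 0.136), (212, [0.596, -0.24, 0.137], 0.137), (218, [0.592, -0.238, 0.129], 0.146), (405, [0.574, -0.301, 0.129], 0.146), (412, [0.578, -0.302, 0.138], 0.136), (420, [0.577, -0.305, 0.138], 0.136)]
330 [(205, [0.596, -0.239, 0.144], 0.13), (212, [0.593, -0.239, 0.138], 0.137), (218, [0.589, -0.237, 0.13], 0.146), (405, [0.571, -0.3, 0.13], 0.146), (412, [0.576, -0.301, 0.141], 0.134), (420, [0.577, -0.303, 0.144], 0.131)]
345 [(205, [0.593, -0.239, 0.148], 0.127), (212, [0.588, -0.237, 0.139], 0.138), (218, [0.584, -0.236, 0.132], 0.146), (405, [0.565, -0.298, 0.131], 0.147), (412, [0.57, -0.3, 0.14], 0.136), (420, [0.575, -0.301, 0.149], 0.126)]
[ 0.64698637 -0.28847181  0.26149073] [-0.27726558  0.0819921  -0.95728841]
```

The real fingertips are about 40 mm above the reported TCP at this opening, so I'll offset for that and descend another 38 mm.

>>> move_arm:
  motion:
    - [0,0,1.2,0]
    - [0,0,1.2,0]
    - [0,0,0.9,0]
    - [0,0,0.5,0]
    - [0,0,0,0]

```text
time_s: 5.5
tcp_pos: [0.5759, -0.2676, 0.046]
tcp_rot: [-3.141, 0.001, -0.289]
contact_force: [0.5, -0.6, 0.3]
finger_gap: 0.761
finger_force: 0.0
```

>>> move_arm:
  motion:
    - [0,0,0,0]
    - [0,0,0,0]
    - [0,0,0,0]
    - [0,0,0,0]
  hand: 2
  grip_force: 25

```text
time_s: 6.0
tcp_pos: [0.5763, -0.2678, 0.0468]
tcp_rot: [3.142, -0.001, -0.289]
contact_force: [-1.4, 0.8, 5.8]
finger_gap: 0.515
finger_force: 25.5
```

The sleeve is held: the gap of 0.515 is 44 mm. Before moving, I'll refine the head pose from the saved clouds.

```bash
python3 - <<'E'
from h import *
T=np.load("top.npz"); S=np.load("side.npz")
clouds={"top":cloud("top",T["d"]),"side":cloud("side",S["d"])}
from scipy.optimize import minimize
def rim(X,z):
    m=(abs(X[...,2]-z)<.003)&(abs(X[...,0]-.545)<.13)&(abs(X[...,1]+.05)<.13); return X[m][:,:2]
# rim region in head frame: outer x -82..+76 (strip covers behind), y+-87; inner +-70,+-75
def inr(q): 
    out=(q[:,0]>-.082)&(q[:,0]<.076)&(abs(q[:,1])<.087); inn=(abs(q[:,0])<.070)&(abs(q[:,1])<.075)
    return out&~inn
from scipy.spatial import cKDTree
g=np.stack(np.meshgrid(np.arange(-.081,.07,.002),np.arange(-.086,.0861,.002)),-1).reshape(-1,2); g=g[inr(g)]
for n,X in clouds.items():
    p=rim(X,.186); best=None
    def cost(v,full=False):
        x,y,a=v; c,s=np.cos(a),np.sin(a); q=(p-[x,y])@np.array([[c,-s],[s,c]])
        q=q[(abs(q[:,0]+.003)<.09)&(q[:,0]<.068)&(abs(q[:,1])<.1)]
        d1=np.clip(cKDTree(g).query(q)[0],0,.01).mean(); d2=np.clip(cKDTree(q).query(g)[0],0,.01).mean(); return (d1+d2)*1e3
    r=min((minimize(cost,[.544+dx,-.052+dy,-.087],method="Nelder-Mead",options=dict(initial_simplex=[[.544+dx,-.052+dy,-.087],[.55,-.052,-.087],[.544,-.046,-.087],[.544,-.052,-.06]])) for dx in(-.003,.003) for dy in (-.003,.003)),key=lambda r:r.fun)
    print(n,len(p),r.x[:2].round(4),np.degrees(r.x[2]).round(2),r.fun)
E
```

```text
top 970 [ 0.544  -0.0516] -5.08 1.9908335713052259
side 778 [ 0.5436 -0.0522] -5.43 2.8676343220167726
```

>>> move_arm:
  motion:
    - [0,0,-1.5,0]
    - [0,0,-4,0]
    - [0,0,-5,0]
    - [0,0,-4,0]

```text
time_s: 6.5
tcp_pos: [0.5762, -0.2678, 0.1943]
tcp_rot: [3.141, -0.001, -0.289]
contact_force: [0.3, -1.1, -2.1]
finger_gap: 0.509
finger_force: 26.1
```

```bash
cat >> h.py <<'E'
H=np.array([.5438,-.0519]); HY=-5.2
def hw(x,y):
    a=np.radians(HY); return H+np.array([x*np.cos(a)-y*np.sin(a),x*np.sin(a)+y*np.cos(a)])
E
python3 - <<'E'
from h import *
w=hw(-.099,.01)
plan((*w,.194,HY,7),(*w,.158,HY,2))
st=[*w,.158,HY]
wp=[]
for th in (0,12,24,36,48,60,72,84,92):
    t=np.radians(th); s=.017
    x=-.082-s*np.cos(t)-.022*np.sin(t); z=.186-s*np.sin(t)+.022*np.cos(t)
    wp.append((*hw(x,.01),z-.055,HY,1))
plan(*wp,start=st); print(wp[-1])
E
```

```text
rows [[-2.74, -2.69, 0.0, -1.62], [-2.66, -2.76, 0.0, -1.62], [-2.58, -2.84, 0.0, -1.62], [-2.5, -2.91, 0.0, -1.62], [-2.42, -2.98, 0.0, -1.62], [-2.33, -3.05, 0.0, -1.62], [-2.24, -3.11, 0.0, -1.62], [-0.0, -0.0, 1.8, -0.0], [-0.0, -0.0, 1.8, -0.0]]
rows [[0.0, -0.0, 0.5, -0.0], [-0.42, -0.0, 0.4, -0.0], [-0.33, 0.0, 0.48, -0.0], [-0.22, 0.0, 0.54, -0.0], [-0.1, -0.0, 0.57, -0.0], [0.02, 0.0, 0.58, -0.0], [0.14, -0.0, 0.56, -0.0], [0.25, 0.0, 0.52, -0.0], [0.23, -0.0, 0.32, -0.0]]
(np.float64(0.44173854468786183), np.float64(-0.032570353847863956), np.float64(0.11324256701322036), -5.2, 1)
```

>>> move_arm:
  motion:
    - [-2.74,-2.69,0,-1.62]
    - [-2.66,-2.76,0,-1.62]
    - [-2.58,-2.84,0,-1.62]
    - [-2.5,-2.91,0,-1.62]
    - [-2.42,-2.98,0,-1.62]
    - [-2.33,-3.05,0,-1.62]
    - [-2.24,-3.11,1.0,-1.62]
    - [0,0,2.6,0]

```text
time_s: 7.5
tcp_pos: [0.4458, -0.0308, 0.1568]
tcp_rot: [-3.142, -0.003, -0.087]
contact_force: [1.3, -1.1, -1.7]
finger_gap: 0.513
finger_force: 26.1
```

```bash
python3 w.py w5 sleeve spindle_seat; python3 - <<'E'
from h import *
s=read_state(); print(s["contact_force"]); w=hw(-.099,.01); plan((*w,.158,HY,1))
f=np.load("wrist.npz"); Z=f["X"]
m=(abs(Z[...,0]-.45)<.05)&(abs(Z[...,1]+.033)<.03)&(Z[...,2]>.2);m[260:,]&=True; p=Z[m]
print(len(p),p.min(0).round(3),p.max(0).round(3)); np.set_printoptions(suppress=True)
print([Z[v,310].round(3).tolist() for v in range(230,400,15)])
E
```

```text
7.5 [ 0.4458 -0.0308  0.1568] [-180.     -0.18   -4.99]
sleeve 0.59 308 352 [ 0.4575 -0.0304  0.2304]
spindle_seat 0.78 333 63 [ 0.5381 -0.0465  0.1702]
[ 0.98828498 -0.60078035 -1.76309102]
rows [[0.07, 0.0, -0.24, 0.01]]
42995 [ 0.422 -0.063  0.2  ] [ 0.469 -0.003  0.281]
[[0.475, -0.033, 0.163], [0.475, -0.033, 0.184], [0.469, -0.032, 0.185], [0.467, -0.032, 0.195], [0.463, -0.032, 0.198], [0.457, -0.031, 0.198], [0.467, -0.032, 0.23], [0.464, -0.032, 0.232], [0.459, -0.031, 0.232], [0.453, -0.031, 0.23], [0.449, -0.031, 0.232], [0.444, -0.03, 0.231]]
```

The sleeve sits just above the rim and overlaps it by about 5 mm. Next is the tilt arc.

>>> move_arm:
  motion:
    - [-0.1,0,0.3,0]
    - [-0.38,0,0.4,0]
    - [-0.33,0,0.48,0]
    - [-0.22,0,0.54,0]
    - [-0.1,0,0.57,0]
    - [0.02,0,0.58,0]
    - [0.14,0,0.56,0]
    - [0.25,0,0.52,0]
  grip_force: 20

```text
time_s: 8.65
tcp_pos: [0.4384, -0.0324, 0.1165]
tcp_rot: [3.141, 0.0, -0.091]
contact_force: [-10.6, 0.9, 12.6]
finger_gap: 0.509
finger_force: 41.2
```

```bash
python3 w.py w6; python3 - <<'E'
from h import *
s=read_state(); print(s["contact_force"],s["finger_gap"])
S,_=snapshot("side"); T,_=snapshot("top")
o=np.zeros((600,800,3),np.uint8); o[:300,:400]=cv2.resize(S[190:280,220:340][...,::-1],(400,300)); o[:300,400:]=cv2.resize(T[200:320,260:420][...,::-1],(400,300))
o[300:,:400]=cv2.resize(cv2.imread("pics/w6.png"),(400,300)); cv2.imwrite("pics/c6.png",o)
E
```

```text
8.65 [ 0.4384 -0.0324  0.1165] [ 1.7999e+02  2.0000e-02 -5.2300e+00]
[-8.7017444   1.24132959  7.00477787] 0.5078852755752287
```

View pics/c6.png

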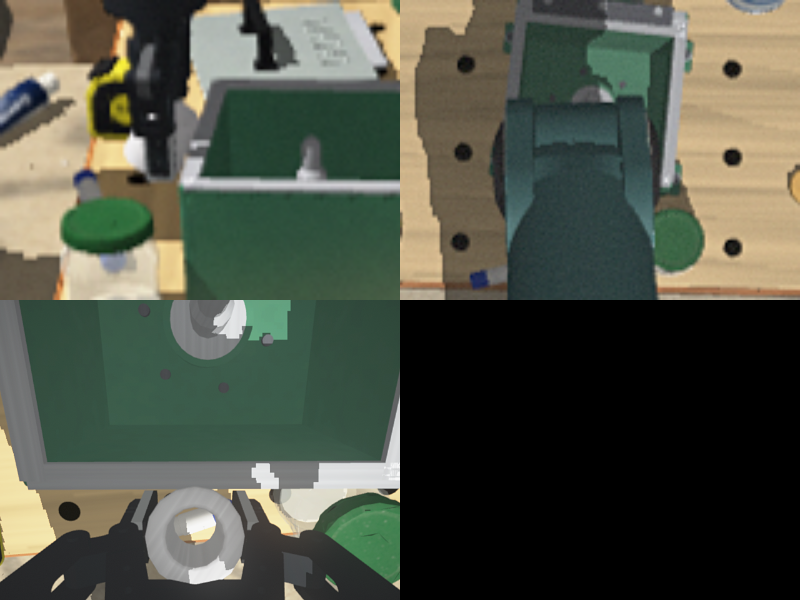

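The tilt works: the sleeve is near upright, with the bore visible from the wrist camera. Now I'll press it against the wall to square it.

>>> move_arm:
  motion:
    - [0.25,0,0.3,0]
    - [0.25,0,0.2,0]
    - [0.15,0,0.1,0]
    - [0,0,0,0]

```text
time_s: 9.3
tcp_pos: [0.4433, -0.033, 0.1097]
tcp_rot: [3.141, 0.004, -0.091]
contact_force: [-14.5, 0.3, 5.4]
finger_gap: 0.512
finger_force: 39.3
```

```bash
cat > tilt.py <<'E'
from h import *
s=read_state(); t=s["tcp_pos"]; P=camera_params("wrist"); im,d=snapshot("wrist"); Z=cloud("wrist",d,P)
print(s["time_s"],t.round(4),np.degrees(s["tcp_rot"]).round(2),s["contact_force"].round(1),s["finger_gap"])
r=np.hypot(Z[...,0]-t[0],Z[...,1]-t[1]); br=im.min(-1)>85
m=(r<.035)&(Z[...,2]>t[2]+.045)&(Z[...,2]<t[2]+.1)&br; p=Z[m]
zt=np.percentile(p[:,2],90); print("n",len(p),zt)
q=p[abs(p[:,2]-zt)<.012]
for k in range(6):
    c=q.mean(0); n=np.linalg.svd(q-c,full_matrices=False)[2][2]; n*=np.sign(n[2]); e=(q-c)@n; q=q[abs(e)<max(2*e.std(),.0007)]
print("plane n",n.round(3),"tilt deg",np.degrees(np.arccos(n[2])).round(1),"c",c.round(4),len(q),"circle",cv2.minEnclosingCircle((q[:,:2]*1000).astype(np.float32)))
E
python3 tilt.py
```

```text
9.3 [ 0.4433 -0.033   0.1097] [179.98   0.22  -5.23] [-14.5   0.3   5.4] 0.5115678324788284
n 24386 0.19098337384514796
plane n [ 0.201 -0.017  0.979] tilt deg 11.6 c [ 0.4565 -0.0341  0.1873] 15786 circle ((455.4106140136719, -35.61400604248047), 31.046768188476562)
```

```bash
sed -i 's/r<.035)/r<.026)\&(Z[...,0]<XM)/; s/^from h import \*/from h import *\nimport sys; XM=float(sys.argv[1]) if len(sys.argv)>1 else 9/' tilt.py; python3 tilt.py .459
```

```text
9.35 [ 0.4433 -0.033   0.1097] [179.98   0.21  -5.23] [-14.6   0.5   5.3] 0.5140407510398852
n 14040 0.19175422409818726
plane n [ 0.189 -0.017  0.982] tilt deg 10.9 c [ 0.4457 -0.0334  0.1897] 7679 circle ((443.1174621582031, -32.858821868896484), 21.632902145385742)
```

It still leans about 11°. I'll square it by pressing its end flat on open platform to the right of the head.

```bash
python3 - <<'E'
from h import *
plan((.43,-.035,.13,HY,1),(.43,-.05,.18,HY,1),(.52,-.215,.18,HY,4),(.52,-.215,.075,HY,2))
E
```

```text
rows [[-1.31, 0.32, -2.03, -0.03], [0.14, 1.49, -5.0, -0.0], [2.61, 3.9, -0.0, -0.0], [2.61, 3.9, -0.0, -0.0], [2.61, 3.9, -0.0, -0.0], [2.61, 3.9, -0.0, -0.0], [-0.0, -0.0, 5.25, -0.0], [-0.0, -0.0, 5.25, -0.0]]
```

>>> move_arm:
  motion:
    - [-1.3,0,-2,0]
    - [0,1.6,-5,0]
    - [2.61,3.9,0,0]
    - [2.61,3.9,0,0]
    - [2.61,3.9,0,0]
    - [2.61,3.9,0,0]
    - [0,0,5.2,0]
    - [0,0,5.2,0]

```text
time_s: 10.4
tcp_pos: [0.5209, -0.2132, 0.0751]
tcp_rot: [3.141, -0.001, -0.092]
contact_force: [1.1, 0.5, -2.3]
finger_gap: 0.507
finger_force: 38.8
```

```bash
python3 tilt.py
```

```text
10.4 [ 0.5209 -0.2132  0.0751] [ 1.7998e+02 -7.0000e-02 -5.2700e+00] [ 1.1  0.5 -2.3] 0.5071898616959652
n 17748 0.15684355868006064
plane n [ 0.203 -0.017  0.979] tilt deg 11.7 c [ 0.5254 -0.2134  0.1544] 9220 circle ((520.973876953125, -212.95712280273438), 21.633403778076172)
```

Lower it to contact and let go. At this lean it settles upright on its own.

>>> move_arm:
  motion:
    - [0,0,1.2,0]
    - [0,0,1.0,0]
    - [0,0,0.5,0]
    - [0,0,0.1,0]

```text
time_s: 10.95
tcp_pos: [0.521, -0.2124, 0.0485]
tcp_rot: [3.141, -0.001, -0.091]
contact_force: [0.3, 0.4, -1.9]
finger_gap: 0.513
finger_force: 38.8
```

>>> move_arm:
  motion:
    - [0,0,0,0]
    - [0,0,0,0]
    - [0,0,0,0]
    - [0,0,-0.8,0]
    - [0,0,-0.4,0]
    - [0,0,0,0]
  hand: 6.5

```text
time_s: 11.7
tcp_pos: [0.5209, -0.2124, 0.0604]
tcp_rot: [3.141, -0.001, -0.091]
contact_force: [0.0, 0.7, 0.1]
finger_gap: 0.762
finger_force: 0.0
```

```bash
python3 tilt.py; python3 w.py w7 sleeve
```

```text
11.7 [ 0.5209 -0.2124  0.0604] [ 1.7999e+02 -4.0000e-02 -5.2000e+00] [0.  0.7 0.1] 0.7619952088655225
n 11375 0.12295376760628839
plane n [-0.001 -0.     1.   ] tilt deg 0.1 c [ 0.5151 -0.2121  0.1223] 6403 circle ((510.68890380859375, -211.90823364257812), 21.67830467224121)
11.75 [ 0.5208 -0.2123  0.0601] [ 1.7999e+02 -2.0000e-02 -5.1900e+00]
sleeve 0.84 312 357 [ 0.5243 -0.2127  0.1222]
```

```bash
python3 - <<'E'
from h import *
Z=np.load("wrist.npz")["X"]; m=(np.hypot(Z[...,0]-.511,Z[...,1]+.212)<.04)&(abs(Z[...,2]-.122)<.003)&(np.load("wrist.npz")["im"].min(-1)>85); p=Z[m]
c=cv2.minEnclosingCircle((p[:,:2]*1000).astype(np.float32)); print(c); plan((c[0][0]/1000,c[0][1]/1000,.063,HY,2))
E
```

```text
((520.6650390625, -213.1833038330078), 35.52667236328125)
rows [[0.01, 0.04, -0.16, 0.0], [0.01, 0.04, -0.16, 0.0]]
```

>>> move_arm:
  motion:
    - [-0.5,0,-0.15,0]
    - [-0.5,0,-0.15,0]
    - [0,0,0,0]

```text
time_s: 12.22
tcp_pos: [0.5103, -0.2115, 0.063]
tcp_rot: [3.142, 0.0, -0.091]
contact_force: [0.3, -0.0, 0.7]
finger_gap: 0.76
finger_force: 0.0
```

>>> move_arm:
  motion:
    - [0,0,0,0]
    - [0,0,0,0]
    - [0,0,0,0]
    - [0,0,0,0]
  hand: 2
  grip_force: 40

```text
time_s: 12.72
tcp_pos: [0.5109, -0.2114, 0.0632]
tcp_rot: [-3.142, -0.0, -0.091]
contact_force: [-2.7, 1.7, 8.4]
finger_gap: 0.507
finger_force: 39.6
```

>>> move_arm:
  motion:
    - [0,0,-2,0]
    - [0,0,-4,0]
    - [0,0,-4,0]
    - [0,0,-2,0]

```text
time_s: 13.22
tcp_pos: [0.5113, -0.2116, 0.1849]
tcp_rot: [3.141, -0.002, -0.091]
contact_force: [-0.5, 0.1, -1.5]
finger_gap: 0.503
finger_force: 41.2
```

```bash
python3 tilt.py
```

```text
13.225 [ 0.5113 -0.2116  0.1849] [ 1.7997e+02 -1.1000e-01 -5.1900e+00] [-0.5  0.1 -1.5] 0.503134506555635
n 12027 0.24462887312900877
plane n [-0.001  0.001  1.   ] tilt deg 0.1 c [ 0.5115 -0.2113  0.244 ] 7626 circle ((511.6311340332031, -212.3782196044922), 25.082326889038086)
```

The sleeve is upright and firmly held. I'll carry it over the spindle.

```bash
python3 - <<'E'
from h import *
plan((*H,.192,HY,5),(*H,.15,HY,3))
E
```

```text
rows [[0.34, -3.24, -0.11, 0.0], [0.34, -3.24, -0.11, 0.0], [0.34, -3.24, -0.11, 0.0], [0.34, -3.24, -0.11, 0.0], [0.34, -3.24, -0.11, 0.0], [-0.0, 0.0, 1.4, -0.0], [-0.0, 0.0, 1.4, -0.0], [-0.0, 0.0, 1.4, -0.0]]
```

>>> move_arm:
  motion:
    - [0.34,-3.24,-0.5,0]
    - [0.34,-3.24,-0.3,0]
    - [0.34,-3.24,0,0]
    - [0.34,-3.24,0,0]
    - [0.34,-3.24,0,0]
    - [0,0,0,0]

```text
time_s: 14.02
tcp_pos: [0.5424, -0.0489, 0.1902]
tcp_rot: [-3.141, 0.001, -0.087]
contact_force: [-0.6, 0.0, -1.8]
finger_gap: 0.507
finger_force: 41.2
```

```bash
python3 tilt.py; python3 w.py w8 spindle_seat; python3 - <<'E'
from h import *
f=np.load("wrist.npz"); Z=f["X"]
m=(np.hypot(Z[...,0]-.544,Z[...,1]+.052)<.045)&(Z[...,2]>.1)&(Z[...,2]<.185); p=Z[m]; print(len(p)); 
for z in np.arange(.105,.185,.01):
    q=p[abs(p[:,2]-z)<.005]
    if len(q)>5: print(z.round(3),len(q),q.min(0).round(3),q.max(0).round(3))
plan((*H,.15,HY,4))
E
```

```text
14.025 [ 0.5424 -0.0489  0.1902] [-1.7995e+02  5.0000e-02 -4.9700e+00] [-0.6  0.  -1.8] 0.5074744330022327
n 12112 0.24996185681840546
plane n [ 0.002 -0.001  1.   ] tilt deg 0.1 c [ 0.5427 -0.0489  0.2493] 7688 circle ((544.4409790039062, -49.04551696777344), 25.131532669067383)
14.075 [ 0.5422 -0.0508  0.1902] [-1.7999e+02  5.0000e-02 -5.0900e+00]
spindle_seat 0.79 311 240 [ 0.5547 -0.051   0.151 ]
5298
0.105 178 [ 0.553 -0.077  0.1  ] [ 0.572 -0.028  0.11 ]
0.115 3972 [ 0.524 -0.078  0.11 ] [ 0.572 -0.023  0.12 ]
0.125 141 [ 0.543 -0.061  0.12 ] [ 0.555 -0.04   0.13 ]
0.135 152 [ 0.544 -0.061  0.13 ] [ 0.556 -0.04   0.14 ]
0.145 181 [ 0.543 -0.061  0.14 ] [ 0.555 -0.04   0.15 ]
0.155 526 [ 0.542 -0.061  0.15 ] [ 0.555 -0.04   0.16 ]
0.165 135 [ 0.547 -0.057  0.16 ] [ 0.551 -0.044  0.17 ]
0.175 13 [ 0.551 -0.053  0.17 ] [ 0.551 -0.047  0.172]
rows [[0.04, -0.02, 1.01, -0.01], [0.04, -0.02, 1.01, -0.01], [0.04, -0.02, 1.01, -0.01], [0.04, -0.02, 1.01, -0.01]]
```

The spindle is measured at (0.5440,-0.0505). A small x correction, then descend.

>>> move_arm:
  motion:
    - [0.18,-0.03,1.2,0]
    - [0,0,1.2,0]
    - [0,0,1.2,0]
    - [0,0,0.6,0]
    - [0,0,0,0]

```text
time_s: 14.8
tcp_pos: [0.5439, -0.0515, 0.1484]
tcp_rot: [-3.142, 0.001, -0.091]
contact_force: [0.4, 0.5, -1.3]
finger_gap: 0.502
finger_force: 41.2
```

>>> move_arm:
  motion:
    - [0,-0.07,0.6,0]
    - [0,0,0.8,0]
    - [0,0,1.0,0]
    - [0,0,0.8,0]

```text
time_s: 15.3
tcp_pos: [0.5439, -0.0508, 0.116]
tcp_rot: [-3.142, 0.001, -0.091]
contact_force: [0.4, -0.7, -1.6]
finger_gap: 0.506
finger_force: 41.2
```

Contact-free. Down to the boss.

>>> move_arm:
  motion:
    - [0,0,0.7,0]
    - [0,0,0.5,0]
    - [0,0,0.2,0]
    - [0,0,0.1,0]
    - [0,0,0,0]

```text
time_s: 15.92
tcp_pos: [0.5443, -0.0508, 0.102]
tcp_rot: [-3.142, -0.0, -0.091]
contact_force: [0.4, -0.1, -1.5]
finger_gap: 0.503
finger_force: 41.2
```

>>> move_arm:
  motion:
    - [0,0,0,0]
    - [0,0,0,0]
    - [0,0,0,0]
    - [0,0,-3,0]
    - [0,0,-5,0]
    - [0,0,-5,0]
  hand: 6.0

```text
time_s: 16.68
tcp_pos: [0.5439, -0.0508, 0.2334]
tcp_rot: [-3.142, 0.0, -0.091]
contact_force: [-0.3, -0.3, 0.7]
finger_gap: 0.705
finger_force: 0.0
```

```bash
python3 w.py w9 ring spindle_seat; python3 - <<'E'
from h import *
f=np.load("wrist.npz"); Z=f["X"]
m=(np.hypot(Z[...,0]-.544,Z[...,1]+.051)<.022)&(Z[...,2]>.13)&(Z[...,2]<.168); p=Z[m]; print(np.percentile(p[:,2],[10,50,90]),p.mean(0))
plan((.4698,-.2813,.20,HY,7))
E
```

```text
16.675 [ 0.5439 -0.0508  0.2334] [-1.80e+02  2.00e-02 -5.19e+00]
ring 0.65 595 283 [ 0.4642 -0.2843  0.078 ]
[0.14734573 0.15797458 0.15917924] [ 0.54662581 -0.0510638   0.1555469 ]
rows [[-0.78, 3.38, 0.49, 0.0], [-0.78, 3.38, 0.49, 0.0], [-0.78, 3.38, 0.49, 0.0], [-0.78, 3.38, 0.49, 0.0], [-0.78, 3.38, 0.49, 0.0], [-0.78, 3.38, 0.49, 0.0], [-0.78, 3.38, 0.49, 0.0]]
```

The sleeve is seated, with its top at about 0.159. On to the ring.

>>> move_arm:
  motion:
    - [-0.78,3.38,0,0]
    - [-0.78,3.38,0,0]
    - [-0.78,3.38,0.5,0]
    - [-0.78,3.38,1,0]
    - [-0.78,3.38,2,0]
    - [-0.78,3.38,3,0]
    - [-0.78,3.38,3,0]
    - [0,0,0,0]
  hand: 6.0

```text
time_s: 17.82
tcp_pos: [0.4656, -0.283, 0.1339]
tcp_rot: [-3.14, 0.005, -0.094]
contact_force: [0.1, 1.0, 0.1]
finger_gap: 0.701
finger_force: 0.0
```

```bash
python3 w.py w10 ring; python3 - <<'E'
from h import *
Z=np.load("wrist.npz")["X"]
m=(abs(Z[...,0]-.47)<.03)&(abs(Z[...,1]+.28)<.03)&(Z[...,2]>.087)&(Z[...,2]<.1)
p=Z[m]; c=cv2.minEnclosingCircle((p[:,:2]*1000).astype(np.float32)); print(c)
plan((c[0][0]/1000,c[0][1]/1000,.049,HY,5))
E
```

```text
17.825 [ 0.4656 -0.283   0.1339] [-179.93    0.28   -5.41]
ring 0.69 307 252 [ 0.4657 -0.2804  0.0787]
((469.04705810546875, -281.02899169921875), 20.052139282226562)
rows [[0.02, -0.0, 1.75, -0.0], [0.02, -0.0, 1.75, -0.0], [0.02, -0.0, 1.75, -0.0], [0.02, -0.0, 1.75, -0.0], [0.02, -0.0, 1.75, -0.0]]
```

>>> move_arm:
  motion:
    - [0.05,0,2.5,0]
    - [0.05,0,2.5,0]
    - [0,0,2,0]
    - [0,0,1.2,0]
    - [0,0,0.5,0]
    - [0,0,0,0]

```text
time_s: 18.68
tcp_pos: [0.4697, -0.2814, 0.0502]
tcp_rot: [3.142, -0.0, -0.09]
contact_force: [-0.6, -0.0, -0.3]
finger_gap: 0.702
finger_force: 0.0
```

>>> move_arm:
  motion:
    - [0,0,0,0]
    - [0,0,0,0]
    - [0,0,0,0]
    - [0,0,0,0]
  hand: 2
  grip_force: 30

```text
time_s: 19.18
tcp_pos: [0.4698, -0.2817, 0.0508]
tcp_rot: [3.141, -0.001, -0.091]
contact_force: [-3.0, 1.5, 9.3]
finger_gap: 0.441
finger_force: 29.0
```

>>> move_arm:
  motion:
    - [0,0,-2,0]
    - [0,0,-5,0]
    - [0,0,-5,0]
    - [0,0,-5,0]
    - [0,0,-2,0]

```text
time_s: 19.8
tcp_pos: [0.4702, -0.282, 0.2434]
tcp_rot: [3.14, -0.004, -0.091]
contact_force: [-0.0, -0.2, -1.5]
finger_gap: 0.438
finger_force: 30.3
```

```bash
python3 w.py w11 ring; python3 - <<'E'
from h import *
f=np.load("wrist.npz"); Z=f["X"]; im=f["im"].astype(int); s=read_state(); t=s["tcp_pos"]
m=(np.hypot(Z[...,0]-t[0],Z[...,1]-t[1])<.04)&(Z[...,2]>t[2]+.01)&(im[...,0]-im[...,2]>50); p=Z[m]; print(len(p),p.min(0).round(4),p.max(0).round(4),t.round(4),s["finger_gap"])
q=p[p[:,2]>np.percentile(p[:,2],80)-.004]; c=q.mean(0); n=np.linalg.svd(q-c,full_matrices=False)[2][2]; print(n.round(3),c,cv2.minEnclosingCircle((q[:,:2]*1000).astype(np.float32)))
plan((.544,-.0508,.2,HY,7))
E
```

```text
19.8 [ 0.4702 -0.282   0.2434] [179.9   -0.23  -5.2 ]
ring 0.8 308 325 [ 0.3681 -0.27    0.0787]
7851 [ 0.4491 -0.3146  0.2712] [ 0.4893 -0.2502  0.304 ] [ 0.4703 -0.2821  0.2425] 0.4388092733800581
[0.003 0.001 1.   ] [ 0.47076019 -0.28179659  0.28266493] ((477.1582946777344, -282.38720703125), 32.35319519042969)
rows [[0.75, -3.39, 0.61, 0.0], [0.75, -3.39, 0.61, 0.0], [0.75, -3.39, 0.61, 0.0], [0.75, -3.39, 0.61, 0.0], [0.75, -3.39, 0.61, 0.0], [0.75, -3.39, 0.61, 0.0], [0.75, -3.39, 0.61, 0.0]]
```

The ring is held level. I'll carry it over the spindle.

>>> move_arm:
  motion:
    - [0.75,-3.39,0.3,0]
    - [0.75,-3.39,0.6,0]
    - [0.75,-3.39,0.6,0]
    - [0.75,-3.39,0.6,0]
    - [0.75,-3.39,1.0,0]
    - [0.75,-3.39,1.3,0]
    - [0.75,-3.39,1.9,0]
    - [0,0,0,0]

```text
time_s: 20.9
tcp_pos: [0.5423, -0.0472, 0.1746]
tcp_rot: [-3.141, 0.003, -0.087]
contact_force: [-0.4, -1.1, -0.7]
finger_gap: 0.436
finger_force: 30.4
```

```bash
python3 w.py w12 ring; python3 - <<'E'
from h import *
f=np.load("wrist.npz"); Z=f["X"]; im=f["im"].astype(int); s=read_state(); t=s["tcp_pos"]
m=(np.hypot(Z[...,0]-t[0],Z[...,1]-t[1])<.021)&(abs(Z[...,2]-t[2]-.040)<.005)&(im[...,0]-im[...,2]>50); p=Z[m]; print(len(p),p.mean(0).round(4),t.round(4))
m=(np.hypot(Z[...,0]-.544,Z[...,1]+.0505)<.015)&(Z[...,2]>.155)&(Z[...,2]<.184);p=Z[m]; print(len(p),p.min(0),p.max(0),p.mean(0)) if len(p) else 0
plan((.5438,-.0508,t[2],HY,1))
E
```

```text
20.9 [ 0.5423 -0.0472  0.1746] [-179.94    0.19   -4.97]
ring 0.67 313 325 [ 0.4816 -0.0422  0.0914]
6455 [ 0.5432 -0.0479  0.2139] [ 0.5427 -0.0502  0.1761]
1032 [ 0.53723241 -0.06533702  0.15500388] [ 0.55894069 -0.03562475  0.17567696] [ 0.55032109 -0.05126527  0.16097314]
rows [[0.12, 0.05, -0.0, 0.02]]
```

>>> move_arm:
  motion:
    - [0.1,0.04,0.6,0]
    - [0,0,0.6,0]
    - [0,0,0.6,0]
    - [0,0,0.6,0]
    - [0,0,0.5,0]
    - [0,0,0,0]

```text
time_s: 21.75
tcp_pos: [0.5439, -0.0504, 0.1475]
tcp_rot: [-3.142, 0.001, -0.091]
contact_force: [0.0, -0.8, -1.0]
finger_gap: 0.437
finger_force: 30.4
```

>>> move_arm:
  motion:
    - [0,0,0.4,0]
    - [0,0,0.5,0]
    - [0,0,0.4,0]
    - [0,0,0.2,0]
    - [0,0,0.1,0]
    - [0,0,0,0]

```text
time_s: 22.5
tcp_pos: [0.5441, -0.0505, 0.1319]
tcp_rot: [-3.142, 0.0, -0.091]
contact_force: [-0.6, -0.4, -0.1]
finger_gap: 0.436
finger_force: 30.4
```

The ring is down. Release, rise, and head for the cover, turning the tool to about 103° so the fingers close across the handle bar.

>>> move_arm:
  motion:
    - [0,0,0,0]
    - [0,0,0,0]
    - [0,0,0,0]
    - [0,0,-2,0]
    - [0,0,-5,0]
    - [0,0,-4,0]
    - [0,0,0,0]
  hand: 5.5

```text
time_s: 23.38
tcp_pos: [0.5455, -0.0505, 0.2449]
tcp_rot: [-3.142, -0.005, -0.091]
contact_force: [0.7, 0.4, -0.7]
finger_gap: 0.647
finger_force: 0.0
```

```bash
python3 w.py w13 ring; python3 - <<'E'
from h import *
f=np.load("wrist.npz"); Z=f["X"]; im=f["im"].astype(int)
m=(np.hypot(Z[...,0]-.544,Z[...,1]+.0505)<.03)&(Z[...,2]>.14)&(im[...,0]-im[...,2]>50); p=Z[m]; print(len(p),np.percentile(p[:,2],[5,50,95]),p.mean(0)); q=p[abs(p[:,2]-np.median(p[:,2]))<.003]; print(cv2.minEnclosingCircle((q[:,:2]*1000).astype(np.float32)))
plan((.503,.30,.19,103,12))
E
```

```text
23.375 [ 0.5455 -0.0505  0.2449] [-180.     -0.29   -5.19]
ring 0.68 314 246 [ 0.5466 -0.0515  0.1779]
ring 0.43 94 385 [ 5.634e-01 -1.000e-04  3.364e-01]
2539 [0.1680454  0.17035333 0.17148813] [ 0.54474236 -0.05042469  0.17010528]
((543.5160522460938, -50.3788948059082), 19.890159606933594)
rows [[-0.6, -2.88, 0.43, -9.02], [-0.15, -2.94, 0.43, -9.02], [0.32, -2.92, 0.43, -9.02], [0.77, -2.84, 0.43, -9.02], [1.21, -2.68, 0.43, -9.02], [1.61, -2.46, 0.43, -9.02], [1.98, -2.18, 0.43, -9.02], [2.29, -1.84, 0.43, -9.02], [2.55, -1.46, 0.43, -9.02], [2.75, -1.04, 0.43, -9.02], [2.88, -0.6, 0.43, -9.02], [2.94, -0.14, 0.43, -9.02]]
```

The ring is seated, its top at 0.171 and centred. On to the cover.

>>> move_arm:
  motion:
    - [-0.6,-2.88,0,-9.02]
    - [-0.15,-2.94,0,-9.02]
    - [0.32,-2.92,0,-9.02]
    - [0.77,-2.84,0,-9.02]
    - [1.21,-2.68,0,-9.02]
    - [1.61,-2.46,0.5,-9.02]
    - [1.98,-2.18,1,-9.02]
    - [2.29,-1.84,1,-9.02]
  hand: 5.5

```text
time_s: 24.48
tcp_pos: [0.5161, 0.184, 0.2154]
tcp_rot: [-3.14, 0.001, 1.174]
contact_force: [0.0, -0.5, -0.5]
finger_gap: 0.646
finger_force: 0.0
```

>>> move_arm:
  motion:
    - [2.55,-1.46,1,-9.02]
    - [2.75,-1.04,1,-9.02]
    - [2.88,-0.6,1,-9.02]
    - [2.94,-0.14,0,-9.02]
    - [0,0,0,0]
    - [0,0,0,0]

```text
time_s: 25.22
tcp_pos: [0.5028, 0.2992, 0.186]
tcp_rot: [-3.14, 0.0, 1.796]
contact_force: [0.3, 0.0, -0.9]
finger_gap: 0.647
finger_force: 0.0
```

```bash
python3 w.py w14 cover cover_handle cover_lip; python3 - <<'E'
from h import *
f=np.load("wrist.npz"); Z=f["X"]
def rect(p,n):
    r=cv2.minAreaRect((p[:,:2]*1000).astype(np.float32)); print(n,len(p),np.median(p[:,2]).round(4),p.mean(0).round(4),np.round(r[0],1),np.round(r[1],1),round(r[2],2))
m=(np.hypot(Z[...,0]-.503,Z[...,1]-.3)<.08)&(abs(Z[...,2]-.137)<.003); rect(Z[m],"bar")
q=Z[m][:,:2]; print(np.linalg.svd(q-q.mean(0),full_matrices=False)[2][0])
m=(np.hypot(Z[...,0]-.52,Z[...,1]-.3)<.14)&(abs(Z[...,2]-.0995)<.003); rect(Z[m],"plate")
print(read_state()["joint_pos"].round(2))
E
```

```text
25.225 [0.5028 0.2992 0.186 ] [-1.7991e+02  2.0000e-02  1.0293e+02]
cover 0.73 324 242 [0.5115 0.2975 0.0981]
cover_handle 0.57 287 259 [0.4902 0.2942 0.1359]
cover_lip 0.75 449 246 [0.5919 0.314  0.0985]
bar 2719 0.1354 [0.4919 0.2946 0.1354] [492.3 292.3] [11.9 90.9] 11.27
[ 0.19755914 -0.98029097]
plate 54790 0.0986 [0.5114 0.3093 0.0986] [541.8 302. ] [220.8 171.7] 11.39
[-0.13  0.41 -0.59  1.71  0.26  1.1  -0.58]
```

View pics/w14.png

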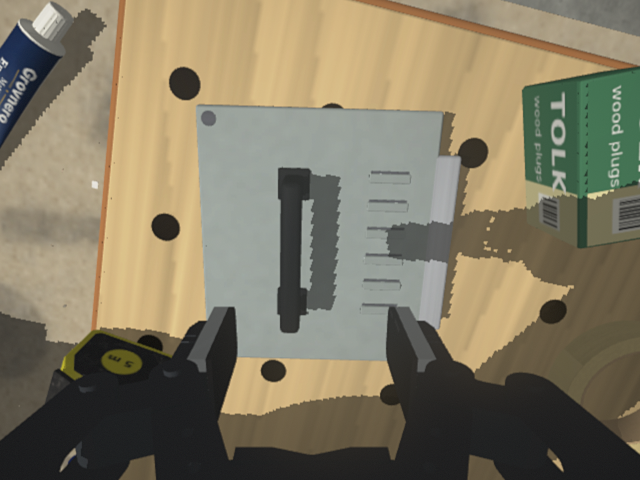

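The view shows the cover upright. Its handle bar is at (290,250), with the lip to the right at (445,245) in the world +x direction. The cloud puts the bar centre at (0.492, 0.292) and cover yaw at 11.35°.

```bash
python3 - <<'E'
from h import *
plan((.4923,.2923,.15,101.35,2),(.4923,.2923,.082,101.35,3))
E
```

```text
rows [[-0.22, -0.61, 1.84, 0.8], [-0.23, -0.61, 1.84, 0.8], [-0.0, 0.0, 2.27, -0.0], [-0.0, 0.0, 2.27, -0.0], [-0.0, 0.0, 2.27, -0.0]]
```

>>> move_arm:
  motion:
    - [-0.22,-0.61,1.5,0.8]
    - [-0.23,-0.61,1.5,0.8]
    - [0,0,2.3,0]
    - [0,0,2.3,0]
    - [0,0,1.8,0]
    - [0,0,1.0,0]
    - [0,0,0,0]

```text
time_s: 26.3
tcp_pos: [0.4917, 0.2929, 0.0824]
tcp_rot: [-3.141, 0.0, 1.771]
contact_force: [0.6, -0.2, 0.2]
finger_gap: 0.644
finger_force: 0.0
```

>>> move_arm:
  motion:
    - [0,0,0,0]
    - [0,0,0,0]
    - [0,0,0,0]
    - [0,0,0,0]
    - [0,0,0,0]
  hand: 0
  grip_force: 30

```text
time_s: 26.92
tcp_pos: [0.4924, 0.2932, 0.0835]
tcp_rot: [3.141, -0.0, 1.77]
contact_force: [-1.1, -1.3, 6.3]
finger_gap: 0.13
finger_force: 31.9
```

>>> move_arm:
  motion:
    - [0,0,-1,0]
    - [0,0,-3,0]
    - [0,0,-4,0]
    - [0,0,-4,0]
    - [0,0,-3,0]
    - [0,0,0,0]

```text
time_s: 27.68
tcp_pos: [0.4926, 0.2935, 0.2351]
tcp_rot: [3.138, -0.001, 1.771]
contact_force: [0.4, -0.1, -5.2]
finger_gap: 0.13
finger_force: 30.6
```

```bash
cat > cov.py <<'E'
from h import *
s=read_state(); t=s["tcp_pos"]; P=camera_params("wrist"); im,d=snapshot("wrist"); Z=cloud("wrist",d,P); cv2.imwrite("pics/cov.png",im[...,::-1])
yaw=s["tcp_rot"][2]; tx=np.array([np.cos(yaw),np.sin(yaw)]); ty=np.array([np.sin(yaw),-np.cos(yaw)])
print(s["time_s"],t.round(4),np.degrees(s["tcp_rot"]).round(2),s["contact_force"].round(1),s["torque"].round(2),round(s["finger_gap"],3),round(s["finger_force"],1))
L=np.stack([(Z[...,:2]-t[:2])@tx,(Z[...,:2]-t[:2])@ty,Z[...,2]-t[2]],-1)
m=(L[...,2]>-.035)&(L[...,2]<.035)&(abs(L[...,0])<.1)&(L[...,1]>-.075)&(L[...,1]<.1)&(d>0)&(im.min(-1)>70)
q=L[m]; q=q[abs(q[:,2]-np.median(q[:,2]))<.03]
for k in range(8):
    c=q.mean(0); n=np.linalg.svd(q-c,full_matrices=False)[2][2]; n*=np.sign(n[2]); e=(q-c)@n; q=q[abs(e)<max(2*e.std(),.001)]
print("n in tool axes",n.round(3),"front-up tilt deg",np.degrees(np.arctan2(n[1],n[2])).round(2),"roll",np.degrees(np.arctan2(n[0],n[2])).round(2),"plate z-tcp at axis",(c[2]-(n[0]*(0-c[0])+n[1]*(0-c[1]))/n[2]).round(4),len(q))
# lip rear edge in world (max along tool y) 
r=L[m]; r=r[abs((r-c)@n)<.003]; print("ty range",np.percentile(r[:,1],[.2,99.8]).round(4),"tx",np.percentile(r[:,0],[.5,99.5]).round(4))
E
python3 cov.py
```

```text
27.675 [0.4926 0.2935 0.2351] [ 1.7981e+02 -5.0000e-02  1.0145e+02] [ 0.4 -0.1 -5.2] [-0.02  0.05  0.03] 0.13 30.6
n in tool axes [0. 0. 1.] front-up tilt deg 0.03 roll 0.0 plate z-tcp at axis 0.0151 85344
ty range [-0.0589  0.0997] tx [-0.0685  0.0843]
```

The cover is held level. I'll tilt it on purpose: rest its underside on the head's front wall ahead of the handle and press down so the rear drops.

```bash
python3 - <<'E'
from h import *
w=hw(-.048,.0013); plan((*w,.215,90+HY,8))
E
```

```text
rows [[-4.17, -0.79, 0.23, 2.08], [-4.19, -0.64, 0.23, 2.08], [-4.21, -0.49, 0.23, 2.08], [-4.23, -0.33, 0.23, 2.08], [-4.24, -0.18, 0.23, 2.08], [-4.24, -0.03, 0.23, 2.08], [-4.24, 0.13, 0.23, 2.08], [-4.23, 0.28, 0.23, 2.08]]
```

>>> move_arm:
  motion:
    - [-1.5,-0.3,0.2,2.08]
    - [-3,-0.5,0.2,2.08]
    - [-4.2,-0.49,0.2,2.08]
    - [-5,-0.33,0.2,2.08]
    - [-5,-0.18,0.2,2.08]
    - [-5,-0.03,0.2,2.08]
    - [-4.2,0.13,0.2,2.08]
    - [-3,0.1,0.2,2.08]

```text
time_s: 28.72
tcp_pos: [0.494, -0.02, 0.2156]
tcp_rot: [-3.14, 0.0, 1.475]
contact_force: [-0.2, 0.7, -3.9]
finger_gap: 0.132
finger_force: 30.6
```

```bash
python3 cov.py;  python3 - <<'E'
from h import *
w=hw(-.048,.0013); plan((*w,.180,90+HY,3))
E
```

```text
28.725 [ 0.494  -0.02    0.2156] [-1.7988e+02  2.0000e-02  8.4530e+01] [-0.2  0.7 -3.9] [ 0.04  0.05 -0.05] 0.132 30.6
n in tool axes [0.001 0.006 1.   ] front-up tilt deg 0.32 roll 0.05 plate z-tcp at axis 0.0151 85420
ty range [-0.0589  0.0997] tx [-0.0687  0.0844]
rows [[-0.74, 0.15, 1.17, -0.19], [-0.74, 0.15, 1.17, -0.19], [-0.74, 0.15, 1.17, -0.19]]
```

>>> move_arm:
  motion:
    - [-0.9,0.2,1.2,-0.2]
    - [-0.9,0.2,1.2,-0.2]
    - [-0.4,0.05,1.1,-0.1]
    - [0,0,0.4,0]
    - [0,0.15,0.2,0]
    - [0,0.15,0.2,0]
    - [0,0.2,0.2,0]
    - [0,0,0,0]
  grip_force: 20

```text
time_s: 29.78
tcp_pos: [0.5038, -0.039, 0.1742]
tcp_rot: [3.139, 0.0, 1.49]
contact_force: [-20.7, 3.6, 51.1]
finger_gap: 0.135
finger_force: 56.9
```

```bash
python3 cov.py;  python3 - <<'E'
from h import *
s=read_state(); d=s["tcp_pos"][:2]-H; a=np.radians(HY); print("head xy of tcp",(d[0]*np.cos(a)+d[1]*np.sin(a)).round(4),(-d[0]*np.sin(a)+d[1]*np.cos(a)).round(4))
E
```

```text
29.775 [ 0.5038 -0.039   0.1742] [1.7985e+02 1.0000e-02 8.5400e+01] [-20.7   3.6  51.1] [0.77 3.93 0.09] 0.135 56.9
n in tool axes [-0.014  0.016  1.   ] front-up tilt deg 0.89 roll -0.79 plate z-tcp at axis 0.0304 100783
ty range [-0.0597  0.0997] tx [-0.0541  0.0867]
head xy of tcp -0.041 0.0092
```

The side flange landed on the left wall because y was 9 mm off, and the bar slid in the grip. I'll back off upward and reassess.

>>> move_arm:
  motion:
    - [0,0,-1,0]
    - [0,0,-1.5,0]
    - [0,0,-1.5,0]
    - [0,0,0,0]
    - [0,0,0,0]
  grip_force: 30

```text
time_s: 30.45
tcp_pos: [0.5025, -0.0399, 0.2115]
tcp_rot: [-3.141, -0.0, 1.489]
contact_force: [0.4, 0.6, -4.4]
finger_gap: 0.131
finger_force: 49.7
```

```bash
cat >> cov.py <<'E'
dd=t[:2]-H; a=np.radians(HY); print("head xy of tcp",(dd[0]*np.cos(a)+dd[1]*np.sin(a)).round(4),(-dd[0]*np.sin(a)+dd[1]*np.cos(a)).round(4))
E
python3 cov.py
```

```text
30.45 [ 0.5025 -0.0399  0.2115] [-179.97   -0.     85.3 ] [ 0.4  0.6 -4.4] [-0.01  0.12 -0.  ] 0.131 49.7
n in tool axes [-0.015  0.023  1.   ] front-up tilt deg 1.31 roll -0.84 plate z-tcp at axis 0.0302 100422
ty range [-0.0596  0.0996] tx [-0.0546  0.0866]
head xy of tcp -0.0422 0.0082
```

View pics/cov.png

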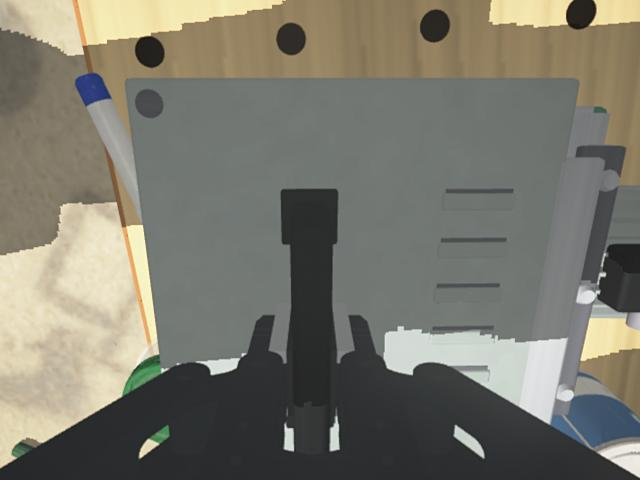

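The bar slid so deep that the fingertips touch the plate, which blocks tilting. I'll set the cover back on its old spot and regrip properly.

```bash
python3 - <<'E'
from h import *
plan((.4925,.293,.215,101.4,10))
E
```

```text
rows [[3.31, -0.37, -0.04, -1.61], [3.32, -0.28, -0.04, -1.61], [3.33, -0.19, -0.04, -1.61], [3.33, -0.09, -0.04, -1.61], [3.33, 0.0, -0.04, -1.61], [3.33, 0.1, -0.04, -1.61], [3.33, 0.19, -0.04, -1.61], [3.32, 0.28, -0.04, -1.61], [3.31, 0.38, -0.04, -1.61], [3.3, 0.47, -0.04, -1.61]]
```

>>> move_arm:
  motion:
    - [2,-0.37,0,-1.61]
    - [3.5,-0.28,0,-1.61]
    - [4,-0.19,0,-1.61]
    - [4.5,-0.09,0,-1.61]
    - [4.8,0,0,-1.61]
    - [4.8,0.1,0,-1.61]
    - [4.2,0.3,0,-2]
    - [3.2,0.4,0,-2]

```text
time_s: 31.5
tcp_pos: [0.4929, 0.2735, 0.2116]
tcp_rot: [-3.141, -0.001, 1.731]
contact_force: [0.4, -1.0, -4.0]
finger_gap: 0.127
finger_force: 49.7
```

```bash
python3 - <<'E'
from h import *
import time
snapshot("side"); snapshot("side")
s=read_state(); print(s["tcp_pos"],np.degrees(s["tcp_rot"]))
plan((.4925,.293,.11,101.4,4),(.4925,.293,.0715,101.4,4))
E
```

```text
[0.49230632 0.27539101 0.21152898] [-1.79949621e+02 -1.22654741e-01  9.93604871e+01]
rows [[0.43, 0.08, 2.54, -0.51], [0.43, 0.08, 2.54, -0.51], [0.43, 0.08, 2.54, -0.51], [0.43, 0.09, 2.54, -0.51], [0.0, -0.0, 0.96, -0.0], [0.0, -0.0, 0.96, -0.0], [0.0, -0.0, 0.96, -0.0], [0.0, -0.0, 0.96, -0.0]]
```

>>> move_arm:
  motion:
    - [0.43,0.08,2.5,-0.51]
    - [0.43,0.08,2.5,-0.51]
    - [0.43,0.08,2.5,-0.51]
    - [0.43,0.09,2.5,-0.51]
    - [0,0,1.6,0]
    - [0,0,1.2,0]
    - [0,0,0.8,0]
    - [0,0,0.4,0]

```text
time_s: 32.6
tcp_pos: [0.4945, 0.2883, 0.0718]
tcp_rot: [3.141, -0.0, 1.763]
contact_force: [-0.2, 0.4, -4.2]
finger_gap: 0.13
finger_force: 49.7
```

```bash
python3 cov.py
```

```text
32.6 [0.4945 0.2883 0.0718] [179.99  -0.   101.  ] [-0.2  0.4 -4.2] [ 0.    0.09 -0.02] 0.13 49.7
n in tool axes [-0.015  0.023  1.   ] front-up tilt deg 1.33 roll -0.83 plate z-tcp at axis 0.0302 100063
ty range [-0.0596  0.0997] tx [-0.0546  0.0864]
head xy of tcp -0.0799 0.3343
```

>>> move_arm:
  motion:
    - [0,0,0.2,0]
    - [0,0,0.1,0]
    - [0,0,0,0]

```text
time_s: 33.02
tcp_pos: [0.4945, 0.2886, 0.0693]
tcp_rot: [3.141, -0.0, 1.763]
contact_force: [-0.9, 1.2, 0.9]
finger_gap: 0.134
finger_force: 50.4
```

>>> move_arm:
  motion:
    - [0,0,0,0]
    - [0,0,-0.2,0]
    - [0,0,-0.4,0]
    - [0,0,-0.8,0]
    - [0,0,0,0]
  hand: 3

```text
time_s: 33.65
tcp_pos: [0.4948, 0.2886, 0.0838]
tcp_rot: [3.14, -0.0, 1.763]
contact_force: [0.5, 0.7, 0.1]
finger_gap: 0.347
finger_force: 0.0
```

```bash
python3 cov.py; python3 - <<'E'
from h import *
im,d=snapshot("wrist"); Z=cloud("wrist",d); s=read_state(); t=s["tcp_pos"]
m=(np.hypot(Z[...,0]-.495,Z[...,1]-.295)<.08)&(abs(Z[...,2]-.1355)<.003)&(im.max(-1)<80); q=Z[m][:,:2]; print(len(q),q.mean(0).round(4),q.min(0),q.max(0))
m=(np.hypot(Z[...,0]-.52,Z[...,1]-.31)<.12)&(abs(Z[...,2]-.0990)<.003)&(im.min(-1)>70); q=(Z[m][:,:2]*1000).astype(np.float32); r=cv2.minAreaRect(q); print(r)
E
```

```text
33.65 [0.4948 0.2886 0.0838] [ 1.7993e+02 -2.0000e-02  1.0100e+02] [0.5 0.7 0.1] [-0.02 -0.01  0.03] 0.347 0.0
n in tool axes [ 0.001 -0.001  1.   ] front-up tilt deg -0.04 roll 0.03 plate z-tcp at axis 0.0149 89732
ty range [-0.0593  0.0996] tx [-0.0717  0.0863]
head xy of tcp -0.0796 0.3347
8851 [0.4934 0.2945] [0.46556375 0.24505845] [0.52159763 0.3349837 ]
((515.9530029296875, 293.8273620605469), (164.20225524902344, 170.9044647216797), 11.037152290344238)
```

Reseated flat. Regrip the bar higher on the pads and lift.

>>> move_arm:
  motion:
    - [0,0,0,0]
    - [0,0,0,0]
    - [0,0,0,0]
    - [0,0,0,0]
  hand: 0
  grip_force: 25

```text
time_s: 34.25
tcp_pos: [0.4943, 0.2883, 0.0828]
tcp_rot: [-3.141, 0.0, 1.763]
contact_force: [-1.8, -1.3, 1.3]
finger_gap: 0.135
finger_force: 27.4
```

>>> move_arm:
  motion:
    - [0,0,-1,0]
    - [0,0,-2,0]
    - [0,0,-3.5,0]
    - [0,0,-3.5,0]
    - [0,0,-2.5,0]
    - [0,0,-1.5,0]

```text
time_s: 35.0
tcp_pos: [0.4946, 0.2886, 0.2252]
tcp_rot: [3.14, -0.0, 1.763]
contact_force: [-0.1, 0.4, -3.3]
finger_gap: 0.13
finger_force: 26.7
```

```bash
python3 cov.py; python3 - <<'E'
from h import *
plan((*hw(-.038,0),.222,90+HY,12))
E
```

```text
35.0 [0.4946 0.2886 0.2252] [ 1.7989e+02 -3.0000e-02  1.0101e+02] [-0.1  0.4 -3.3] [-0.1   0.09 -0.05] 0.13 26.7
n in tool axes [0.    0.001 1.   ] front-up tilt deg 0.07 roll 0.02 plate z-tcp at axis 0.0158 88152
ty range [-0.0589  0.0997] tx [-0.0678  0.0866]
head xy of tcp -0.0798 0.3346
rows [[-2.78, -0.45, 0.04, 1.35], [-2.79, -0.38, 0.04, 1.35], [-2.79, -0.32, 0.04, 1.35], [-2.8, -0.25, 0.04, 1.35], [-2.81, -0.18, 0.04, 1.35], [-2.81, -0.12, 0.04, 1.35], [-2.81, -0.05, 0.04, 1.35], [-2.81, 0.01, 0.04, 1.35], [-2.81, 0.08, 0.04, 1.35], [-2.81, 0.15, 0.04, 1.35], [-2.8, 0.21, 0.04, 1.35], [-2.8, 0.28, 0.04, 1.35]]
```

>>> move_arm:
  motion:
    - [-2.78,-0.45,0,1.35]
    - [-2.79,-0.38,0,1.35]
    - [-2.79,-0.32,0,1.35]
    - [-2.8,-0.25,0,1.35]
    - [-2.81,-0.18,0,1.35]
    - [-2.81,-0.12,0,1.35]
    - [-2.81,-0.05,0,1.35]
    - [-2.81,0.01,0,1.35]

```text
time_s: 36.05
tcp_pos: [0.5013, 0.0625, 0.2225]
tcp_rot: [-3.141, 0.0, 1.574]
contact_force: [0.5, -0.5, -3.3]
finger_gap: 0.137
finger_force: 26.7
```

>>> move_arm:
  motion:
    - [-2.81,0.08,0,1.35]
    - [-2.81,0.15,0.1,1.35]
    - [-2.8,0.21,0.1,1.35]
    - [-2.8,0.28,0.1,1.35]
    - [0,0,0,0]
    - [0,0,0,0]

```text
time_s: 36.8
tcp_pos: [0.5053, -0.049, 0.2198]
tcp_rot: [-3.141, -0.0, 1.48]
contact_force: [-0.2, 0.2, -3.6]
finger_gap: 0.137
finger_force: 26.7
```

```bash
python3 cov.py; python3 - <<'E'
from h import *
plan((*hw(-.038,0),.20,90+HY,4))
E
```

```text
36.8 [ 0.5053 -0.049   0.2198] [-1.7999e+02 -2.0000e-02  8.4800e+01] [-0.2  0.2 -3.6] [0.08 0.07 0.04] 0.137 26.7
n in tool axes [0.    0.003 1.   ] front-up tilt deg 0.2 roll 0.01 plate z-tcp at axis 0.0158 88409
ty range [-0.0589  0.0997] tx [-0.0679  0.0867]
head xy of tcp -0.0386 -0.0006
rows [[0.0, 0.02, 0.5, 0.01], [0.0, 0.02, 0.5, 0.01], [0.0, 0.02, 0.5, 0.01], [0.0, 0.02, 0.5, 0.01]]
```

Well aligned at head (-38.6, -0.6). Lower so the flange rests on the front wall, then tilt by pressing.

>>> move_arm:
  motion:
    - [0,0,1.2,0]
    - [0,0,1.2,0]
    - [0,0,0.6,0]
    - [0,0.1,0.15,0]
    - [0,0.2,0.15,0]
    - [0,0.2,0.15,0]
    - [0,0,0,0]
  grip_force: 20

```text
time_s: 37.72
tcp_pos: [0.5106, -0.0494, 0.1856]
tcp_rot: [3.141, -0.0, 1.48]
contact_force: [-2.0, 0.8, 4.7]
finger_gap: 0.132
finger_force: 36.6
```

```bash
python3 cov.py
```

```text
37.725 [ 0.5106 -0.0494  0.1856] [ 1.7997e+02 -1.0000e-02  8.4810e+01] [-2.   0.8  4.7] [ 0.15  0.92 -0.04] 0.132 36.6
n in tool axes [0.001 0.084 0.996] front-up tilt deg 4.84 roll 0.04 plate z-tcp at axis 0.0156 87564
ty range [-0.0615  0.0995] tx [-0.0698  0.0866]
head xy of tcp -0.0333 -0.0005
```

Tilting works, with 4.8° of front-up tilt. A bit more.

>>> move_arm:
  motion:
    - [0,0.15,0.15,0]
    - [0,0.15,0.12,0]
    - [0,0.15,0.12,0]
    - [0,0,0,0]

```text
time_s: 38.28
tcp_pos: [0.5146, -0.0499, 0.1832]
tcp_rot: [3.141, 0.001, 1.48]
contact_force: [-19.5, 0.1, 35.0]
finger_gap: 0.135
finger_force: 45.0
```

>>> move_arm:
  motion:
    - [0,0,-0.5,0]
    - [0,0,-0.8,0]
    - [0,0,-0.7,0]
    - [0,0,0,0]

```text
time_s: 38.78
tcp_pos: [0.5151, -0.0499, 0.202]
tcp_rot: [3.141, -0.0, 1.48]
contact_force: [-0.2, -0.6, -4.2]
finger_gap: 0.131
finger_force: 36.0
```

```bash
python3 cov.py
```

```text
38.775 [ 0.5151 -0.0499  0.202 ] [179.94  -0.    84.8 ] [-0.2 -0.6 -4.2] [0.01 0.06 0.01] 0.131 36.0
n in tool axes [0.001 0.086 0.996] front-up tilt deg 4.91 roll 0.05 plate z-tcp at axis 0.0159 87789
ty range [-0.0616  0.0995] tx [-0.0698  0.0867]
head xy of tcp -0.0287 -0.0006
```

The tilt of 4.9° holds in the grip after lifting. The last push hit the rear wall top with the lip, so I'll repeat from farther forward to get more tilt.

>>> move_arm:
  motion:
    - [0,-0.7,0,0]
    - [0,-0.8,0,0]
    - [0,0,0.7,0]
    - [0,0,0.75,0]
    - [0,0.12,0.15,0]
    - [0,0.12,0.15,0]
    - [0,0.12,0.15,0]
    - [0,0,0,0]

```text
time_s: 39.83
tcp_pos: [0.5038, -0.0488, 0.1842]
tcp_rot: [3.141, 0.001, 1.48]
contact_force: [-14.0, -0.3, 31.8]
finger_gap: 0.14
finger_force: 46.7
```

```bash
python3 cov.py
```

```text
39.825 [ 0.5038 -0.0488  0.1842] [1.7996e+02 3.0000e-02 8.4810e+01] [-14.   -0.3  31.8] [ 0.12  3.37 -0.02] 0.14 46.7
n in tool axes [0.001 0.127 0.992] front-up tilt deg 7.28 roll 0.05 plate z-tcp at axis 0.016 87052
ty range [-0.0628  0.0985] tx [-0.0692  0.0867]
head xy of tcp -0.0402 -0.0005
```

>>> move_arm:
  motion:
    - [0,0,-0.6,0]
    - [0,0,-0.6,0]
    - [0,0.6,0,0]
    - [0,0.55,0,0]
    - [0,0,0,0]
    - [0,0,0,0]

```text
time_s: 40.62
tcp_pos: [0.5147, -0.0498, 0.1942]
tcp_rot: [-3.141, -0.0, 1.48]
contact_force: [0.5, -0.6, -5.0]
finger_gap: 0.134
finger_force: 36.1
```

```bash
cat >> cov.py <<'E'
# lip and strip profile in head coords, along the mid-line
a=np.radians(HY); D=Z[...,:2]-H; hx=D[...,0]*np.cos(a)+D[...,1]*np.sin(a); hy=-D[...,0]*np.sin(a)+D[...,1]*np.cos(a)
for y0 in (.035,.055):
    k=(abs(hy-y0)<.004)&(hx>.05)&(hx<.105)&(d>0)
    print("y",y0,[(int(b),round(float(np.median(1000*(Z[k&(abs(hx*1000-b)<1)][:,2]-.08))),1)) for b in range(56,100,2) if (k&(abs(hx*1000-b)<1)).sum()>3])
E
python3 cov.py
```

```text
40.625 [ 0.5147 -0.0498  0.1942] [-1.7997e+02 -1.0000e-02  8.4810e+01] [ 0.5 -0.6 -5. ] [ 0.    0.1  -0.04] 0.134 36.1
n in tool axes [0.001 0.088 0.996] front-up tilt deg 5.04 roll 0.04 plate z-tcp at axis 0.016 87673
ty range [-0.0616  0.0995] tx [-0.0697  0.0866]
head xy of tcp -0.0292 -0.0005
y 0.035 [(56, 122.6), (58, 122.4), (60, 122.2), (62, 122.1), (64, 121.9), (66, 121.7), (68, 121.4), (70, 121.3), (72, 120.3), (76, 119.2), (78, 120.6), (80, 120.5), (82, 119.8), (84, 120.7), (86, 120.7), (88, 120.7), (90, 120.7), (92, 120.7), (94, 120.7), (96, 119.8)]
y 0.055 [(56, 122.6), (58, 122.5), (60, 122.0), (62, 122.2), (64, 121.8), (66, 121.7), (68, 121.5), (70, 121.2), (72, 120.2), (76, 119.3), (78, 120.7), (80, 120.6), (82, 119.8), (84, 120.6), (86, 121.4), (88, 122.9), (90, 123.3), (92, 122.9), (94, 120.8), (96, 120.1)]
```

The tilt relaxes to 5.0° when unloaded, still enough to clear. Lip tip is at x≈71.5, about 8 mm above slot mid-height. Lower 8 mm, then push in.

>>> move_arm:
  motion:
    - [0,0,0.4,0]
    - [0,0,0.35,0]
    - [0,0,0.1,0]
    - [0,0,0,0]

```text
time_s: 41.18
tcp_pos: [0.5148, -0.0498, 0.1859]
tcp_rot: [-3.141, -0.0, 1.48]
contact_force: [-0.1, 0.1, -4.2]
finger_gap: 0.135
finger_force: 36.1
```

```bash
python3 cov.py
```

```text
41.175 [ 0.5148 -0.0498  0.1859] [-1.7999e+02 -1.0000e-02  8.4810e+01] [-0.1  0.1 -4.2] [0.   0.07 0.01] 0.135 36.1
n in tool axes [0.001 0.088 0.996] front-up tilt deg 5.02 roll 0.04 plate z-tcp at axis 0.016 87887
ty range [-0.0616  0.0995] tx [-0.0697  0.0867]
head xy of tcp -0.0291 -0.0006
y 0.035 [(56, 114.2), (58, 114.2), (60, 113.9), (62, 113.8), (64, 113.7), (66, 113.6), (68, 113.3), (70, 113.1), (72, 112.1), (76, 118.7), (78, 119.7), (80, 119.8), (82, 119.8), (84, 120.5), (86, 120.7), (88, 120.8), (90, 120.5), (92, 120.8), (94, 120.6), (96, 119.9)]
y 0.055 [(56, 114.3), (58, 114.3), (60, 114.1), (62, 113.7), (64, 113.8), (66, 113.4), (68, 113.4), (70, 112.9), (72, 112.0), (76, 118.8), (78, 119.8), (80, 120.2), (82, 119.5), (84, 120.6), (86, 121.6), (88, 123.3), (90, 123.4), (92, 123.1), (94, 120.7), (96, 119.7)]
```

The lip is at slot height with no contact. Push it in.

>>> move_arm:
  motion:
    - [0,0.3,0,0]
    - [0,0.35,0,0]
    - [0,0.35,0,0]
    - [0,0.25,0,0]
    - [0,0,0,0]

```text
time_s: 41.85
tcp_pos: [0.5274, -0.051, 0.1859]
tcp_rot: [-3.141, -0.0, 1.48]
contact_force: [0.6, 0.0, -4.1]
finger_gap: 0.131
finger_force: 36.0
```

```bash
python3 cov.py
```

```text
41.85 [ 0.5274 -0.051   0.1859] [-1.7999e+02 -1.0000e-02  8.4800e+01] [ 0.6  0.  -4.1] [-0.    0.07 -0.  ] 0.131 36.0
n in tool axes [0.001 0.087 0.996] front-up tilt deg 4.98 roll 0.05 plate z-tcp at axis 0.016 84982
ty range [-0.0616  0.0939] tx [-0.0699  0.0867]
head xy of tcp -0.0164 -0.0006
y 0.035 [(56, 115.5), (58, 115.3), (60, 115.1), (62, 114.9), (64, 114.8), (66, 114.6), (68, 114.5), (70, 114.3), (72, 114.3), (74, 113.8), (76, 117.6), (78, 120.5), (80, 120.7), (82, 120.6), (84, 120.7), (86, 120.5), (88, 120.7), (90, 120.8), (92, 120.6), (94, 120.5), (96, 119.8)]
y 0.055 [(56, 115.5), (58, 115.3), (60, 115.1), (62, 114.9), (64, 114.9), (66, 114.6), (68, 114.5), (70, 114.3), (72, 114.1), (74, 113.9), (76, 118.1), (78, 120.4), (80, 120.6), (82, 120.8), (84, 120.8), (86, 121.5), (88, 123.1), (90, 123.3), (92, 123.2), (94, 120.8), (96, 120.0)]
```

The lip is hooked: tip at x≈84.5, 8 mm under the strip. Now swing it down in the grip.

>>> move_arm:
  motion:
    - [0,0,0.15,0]
    - [0,0,0.15,0]
    - [0,-0.05,0.15,0]
    - [0,-0.05,0.15,0]
    - [0,-0.06,0.15,0]
    - [0,-0.06,0.15,0]
    - [0,0,0,0]

```text
time_s: 42.78
tcp_pos: [0.5251, -0.0508, 0.1769]
tcp_rot: [-3.142, -0.0, 1.48]
contact_force: [-0.1, 0.6, -2.6]
finger_gap: 0.134
finger_force: 27.3
```

```bash
python3 cov.py
```

```text
42.775 [ 0.5251 -0.0508  0.1769] [-180.     -0.     84.81] [-0.1  0.6 -2.6] [-0.   -0.01  0.04] 0.134 27.3
n in tool axes [0.001 0.029 1.   ] front-up tilt deg 1.64 roll 0.03 plate z-tcp at axis 0.0157 87488
ty range [-0.0598  0.0987] tx [-0.0688  0.0866]
head xy of tcp -0.0187 -0.0006
y 0.035 [(56, 110.6), (58, 110.4), (60, 110.5), (62, 110.3), (64, 110.3), (66, 110.1), (68, 110.1), (70, 110.0), (72, 109.9), (74, 109.9), (76, 117.7), (78, 119.5), (80, 120.2), (82, 120.7), (84, 120.6), (86, 120.6), (88, 120.6), (90, 120.6), (92, 120.7), (94, 120.5), (96, 119.9)]
y 0.055 [(56, 110.5), (58, 110.5), (60, 110.3), (62, 110.4), (64, 110.2), (66, 110.1), (68, 110.1), (70, 110.1), (72, 110.0), (74, 110.0), (76, 118.3), (78, 119.7), (80, 120.3), (82, 120.6), (84, 120.7), (86, 121.5), (88, 122.9), (90, 123.3), (92, 123.2), (94, 120.6), (96, 120.2)]
```

Tilt is down to 1.6°, with little force. Finish the last few millimetres and press lightly.

>>> move_arm:
  motion:
    - [0,-0.03,0.1,0]
    - [0,-0.02,0.1,0]
    - [0,0,0.08,0]
    - [0,0,0.06,0]
    - [0,0,0,0]

```text
time_s: 43.45
tcp_pos: [0.5246, -0.0507, 0.1738]
tcp_rot: [3.142, 0.0, 1.48]
contact_force: [-3.6, 0.3, 5.4]
finger_gap: 0.132
finger_force: 27.7
```

```bash
python3 cov.py | head -6
```

```text
43.45 [ 0.5246 -0.0507  0.1738] [180.     0.    84.81] [-3.6  0.3  5.4] [0.06 0.73 0.04] 0.132 27.7
n in tool axes [ 0.    -0.001  1.   ] front-up tilt deg -0.04 roll 0.03 plate z-tcp at axis 0.0158 88242
ty range [-0.0589  0.0993] tx [-0.0677  0.0868]
head xy of tcp -0.0192 -0.0006
y 0.035 [(56, 109.6), (58, 109.7), (60, 109.6), (62, 109.5), (64, 109.5), (66, 109.7), (68, 109.6), (70, 109.6), (72, 109.6), (74, 109.5), (76, 117.9), (78, 119.6), (80, 120.2), (82, 120.6), (84, 120.5), (86, 120.7), (88, 120.6), (90, 120.6), (92, 120.8), (94, 120.6), (96, 120.3)]
y 0.055 [(56, 109.7), (58, 109.5), (60, 109.6), (62, 109.6), (64, 109.7), (66, 109.7), (68, 109.6), (70, 109.6), (72, 109.5), (74, 109.6), (76, 118.1), (78, 119.6), (80, 120.2), (82, 120.6), (84, 120.6), (86, 121.5), (88, 123.1), (90, 123.3), (92, 123.2), (94, 120.7), (96, 119.7)]
```

Flat: the plate top is at 111 mm, as it should be when seated. Release and retreat.

>>> move_arm:
  motion:
    - [0,0,0,0]
    - [0,0,0,0]
    - [0,0,0,0]
    - [0,0,-1,0]
    - [0,0,-3,0]
    - [0,0,-5,0]
    - [0,0,-4,0]
    - [0,0,0,0]
  hand: 3.5

```text
time_s: 44.5
tcp_pos: [0.5259, -0.0506, 0.3071]
tcp_rot: [3.136, 0.0, 1.48]
contact_force: [-0.1, 0.1, -0.1]
finger_gap: 0.409
finger_force: 0.0
```

```bash
python3 w.py wend cover; python3 - <<'E'
from h import *
Z=np.load("wrist.npz")["X"]; im=np.load("wrist.npz")["im"]
m=(np.hypot(Z[...,0]-H[0],Z[...,1]-H[1])<.1)&(abs(Z[...,2]-.19)<.006)&(im.min(-1)>70); q=Z[m]
q=q[abs(q[:,2]-np.median(q[:,2]))<.002]
c=q.mean(0); n=np.linalg.svd(q-c,full_matrices=False)[2][2]; print(c,n.round(4),cv2.minAreaRect((q[:,:2]*1000).astype(np.float32)))
S,_=snapshot("side"); cv2.imwrite("pics/send.png",S[...,::-1])
E
```

```text
44.5 [ 0.5259 -0.0506  0.3071] [1.797e+02 2.000e-02 8.481e+01]
cover 0.75 337 223 [ 0.5449 -0.0503  0.1896]
[ 0.54548145 -0.04165361  0.1895879 ] [-1.4e-03  4.0e-04  1.0e+00] ((544.1326293945312, -51.37730407714844), (171.407470703125, 157.67051696777344), 84.91354370117188)
```

View pics/send.png

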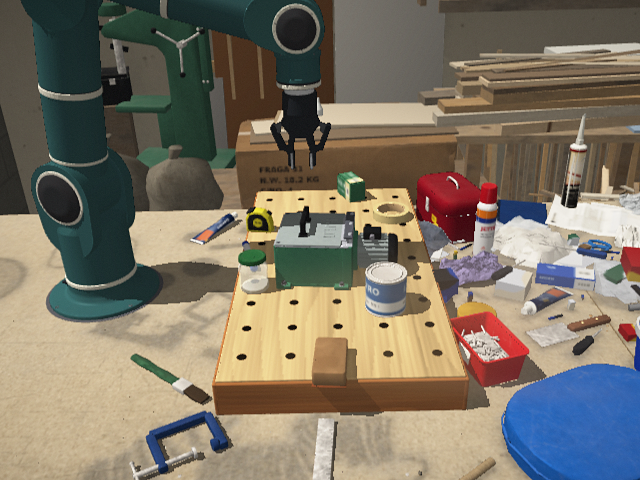

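The final picture shows the cover flat on the head at about (315,240), the gripper clear above it and the bystanders where they were. Handing in.

```bash
python3 -c "
from workcell import *
print(finish_job())"
```

```text
the job is handed in; nothing more can be done
None
```

The drive head is back together and handed in at about 45 s: the sleeve is on the boss, the ring is on top of it, and the cover is hooked under the strip, swung down flat and released, after one failed first try in which the cover pressed on the left wall and had to be set down and regripped.

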